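Raise a pile of ceramic plates to the pointer with a bar-turned screw jack

TASK

Stack all the white ceramic plates squarely on one another, inside the square scribed on the screw jack's stage. Then raise the stage until the top of the pile is level with the tip of the red pointer, turning the brass collar (anticlockwise from above raises) only with the red-handled bar, put into one hole after another and never with the hand. Finally lay the bar back on the black mat, and leave the amber bottle and the conical flask where they stand.

Things in the scene. Friction and masses are not known exactly. Their poses are not given: they have to be found in the camera images.
- jack: screw jack fixed to the worktop; origin on the worktop under its vertical axis. Round grey base 132 mm across and 14 mm high. Three upright guide columns of 10 mm diameter, up to height 80 mm, stand 46 mm from the axis in the directions 0, 120 and 240 degrees of this frame (anticlockwise from its x): a bar in the collar can swing only within one 120-degree gap; one gap faces this frame's -x, toward the robot
- collar (a joint): turn of the jack's brass collar in rad, anticlockwise seen from above is positive and raises the stage by 6.37 mm per rad (40 mm per full turn); starts at 0 to 0.4, end stop at 6.0. It turns with about 0.25 N m of friction and stays where it is left. The collar is 72 mm in diameter, height 30 to 70 mm, and does not rise. Six radial holes, 60 degrees apart, each a straight square opening 13 x 13 mm and 22 mm deep
- hole_0 (a point): centre of the mouth of one of the collar's six holes, 36 mm from the jack's axis, 50 mm above the worktop; turns with the collar. At collar = 0 it points along the jack frame's x; the others follow at every 60 degrees
- stage_top (a point): centre of the jack's round aluminium stage (108 mm diameter, 10 mm thick) on its upper face, 100 mm above the worktop at collar = 0; x and y along the sides of the black square of about 66 mm scribed on it. The stage rises without turning
- pointer_tip (a point): tip of the red horizontal pointer on a small fixed stand behind the jack, 148 mm above the worktop; the stand is 48 mm across at its foot and 157 mm high, the tip lies 45 mm in front of the post, toward the robot
- mat: black rubber mat fixed on the worktop, 220 (x) x 100 (y) mm, 3 mm thick; origin at the centre of its underside
- bar_handle (a point): turning bar, 100 g: flat-sided red handle 70 mm long, 14 mm wide, 22 mm high, point at the handle's centre (11 mm above what it lies on); x runs along the bar toward the steel rod, z up. The rod is 8.5 mm in diameter, on the handle's centre line, from the handle's end to its rounded tip 100 mm ahead of this point. Lies on the mat at the start
- bar_tip (a point): rounded end of the bar's steel rod, 100 mm from the handle's centre along the bar
- amber_bottle: bystander: amber reagent bottle, 56 mm across, 109 mm high; origin under its centre
- flask: bystander: conical glass flask, 64 mm across, 114 mm high; origin under its centre
- plate_1_mid (a point): white ceramic plate, 60 x 60 mm, 8 mm thick, 80 g, the same both ways up (a faint ring on one face); point at its centre, x and y along its sides, z normal to its faces. Two to four plates are present, each lying alone on the worktop; an absent one has no pose
- plate_2_mid (a point): white ceramic plate, 60 x 60 mm, 8 mm thick, 80 g, the same both ways up (a faint ring on one face); point at its centre, x and y along its sides, z normal to its faces. Two to four plates are present, each lying alone on the worktop; an absent one has no pose
- plate_3_mid (a point): white ceramic plate, 60 x 60 mm, 8 mm thick, 80 g, the same both ways up (a faint ring on one face); point at its centre, x and y along its sides, z normal to its faces. Two to four plates are present, each lying alone on the worktop; an absent one has no pose
- plate_4_mid (a point): white ceramic plate, 60 x 60 mm, 8 mm thick, 80 g, the same both ways up (a faint ring on one face); point at its centre, x and y along its sides, z normal to its faces. Two to four plates are present, each lying alone on the worktop; an absent one has no pose
Not all that is in view belongs to the job. What is shaped like the part that bears plate_4_mid but blue is not meant.

How it is judged:
By the outcome, as a careful person would: the job done as asked, in the order asked, and still so for the second after the job is handed in, with the robot touching nothing.
Of plate_1, plate_2, plate_3, plate_4 only 2 to 4 are there at a start; the rules pass over those that are not, and their reading is None.
At some moment in a run one of bar may be knocked a few centimetres aside while the robot is not near it.
Once in a run the grip may slacken for a moment while it holds something.
It also fails if it takes over 210 s, if anything falls off the work surface, if the arm or the gripper's body presses on something with over 40 N, if the wrist force passes 120 N, or if a joint passes its speed limit or range.

ROBOT

A 7-joint arm with a two-finger parallel gripper is mounted at the origin on a cart in front of the work surface, level with it; the furniture and walls round the work are solid. World frame = base frame: x ahead of the robot, y to its left, z up, the work surface at z = 0. Lengths are in m, angles in rad, forces in N, time in s.
With the tool pointing down it reaches from about 0.4 to 0.85 m from the base axis. Payload 4.5 kg.
Tool frame: the origin (TCP) lies on the centre line of the jaws, within the pads' length; the fingertips stand r.tip_extent ahead of it and the grasp point (between the pads) is the TCP (r.tip_extent is the distance from the TCP to the fingertips, in m); z points along the fingers, y is the line along which they close (so a half turn about z gives the same grasp; the last joint's range is limited). The gripper opens to 88 mm and grips with 3 to 60 N. Pads are 18 mm wide; open, the fingers measure 123 mm over their backs; the gripper's body (75 mm by 187 mm) begins 45 mm behind the grasp point.
Start: joints at [-1.117, 0.689, -0.195, 1.565, 0.157, 0.902, -0.215], TCP at [0.255, 0.571, 0.258] pointing down, gripper open.
Joint ranges: [-3.01, 3.01], [-0.46, 2.08], [-1.47, 1.51], [0.13, 2.56], [-1, 4.14], [0.04, 2.09], [-2.66, 2.66]. Speed limits (rad/s): [2.57, 2.57, 3.14, 3.14, 3.14, 3.14, 3.14].

INTERFACE

Orientations are given as a unit quaternion [x, y, z, w].
In Python, from plant import sensors, vision, finish_job, r gives the robot as it stands. The module is installed in compiled form; this text tells all that it offers.
- The arm moves only by the tool step_arm, never from a script. Its argument "steps" is a list of rows, each a list of 2 entries, a list of its own where there are three numbers: the shift along the tool's x, y, z in cm, then the turn, a rotation vector about the tool's x, y, z in degrees. A call has 1 to 12 rows; each row shifts and turns the commanded pose from where the row before left it, along the tool's axes as they then stand; what a row does not reach is not made up. A row lasts 1/8 s, in which the tool goes at most 62.5 mm and 10.7 degrees, less where a joint would pass 70% of its speed; a pose out of reach is approached as far as the arm can. A call with a gripper value outside its range is refused whole. "claw" is the opening, from -1 (shut) to 1 (fully open), set as the call begins (left out, the last holds). The fingers move at their own pace and stop on an object; "grip_force" is the grip in N (left out, the last holds). Time passes only in rows, so rows that do not move let the fingers close. It gives the time, the measured TCP pose, the force, the opening and the grip force at its end, in the units of the state.
- sensors.get_state(): the state, without advancing time (a new reading comes with each control period).
- vision.snapshot(name): name is "side" or "top"; returns a dict with "img" (384x512x3 uint8, red, green, blue), "fx", "fy", "cx", "cy" (pixels), "position" and "rotation" of the camera in the world. Camera axes: x right, y down, z forward; pixel columns grow to the right and rows downward; lengths in m; the calibration is good to about 2 mm. A picture is of the moment at which its call begins. There is no depth.
- finish_job(): hands the job in; it is judged then, once.
The state is a dict: "clock": time; "q": joint angles; "qd": joint speeds; "joint_torque": joint torques, N m; "tool_pos": TCP position; "eef_rot": TCP orientation; "contact_force": force on the tool from outside, world axes, zero at the start; "moment": the same for the moment, N m; "opening": opening from 0.0 (shut) to 1.0 (fully open); "finger_force": force on a finger pad.
Only numpy, scipy, OpenCV 4.12 (cv2) and the standard library are available. Lean on these libraries where they do the work, as an engineer would, in place of code of your own. Each camera call takes 0.05 s, during which the arm holds its last target. There are 200 camera calls.

## Working session

There is one attempt and no reset: what is moved stays moved. The work goes in short steps, Python scripts to look and compute and a tool call to move; the robot and the scene stay as the last step left them, time stands still between calls to the robot, and variables do not carry over. Pictures are saved under pics/ and viewed, at most 14 in all, crops included, and the job is handed in when it is done.

Besides the shell and the picture viewer there is one more tool, called by a JSON object that holds its "api" and its "payload". step_arm: Moves the arm, as the interface text tells. Its arguments: {"type":"object","properties":{"steps":{"type":"array"},"claw":{"type":"number"},"grip_force":{"type":"number"}},"required":["steps"]}

```bash
mkdir -p pics; ls; python3 - <<'E'
from plant import sensors, vision, r
import cv2
print(r.tip_extent, sensors.get_state())
for n in("top","side"):
    s=vision.snapshot(n); cv2.imwrite(f"pics/{n}0.png",s["img"][:,:,::-1]); print(n,s["fx"],s["fy"],s["cx"],s["cy"],s["position"],s["rotation"])
E
```

```text
pics
0.019 {'clock': 0.0, 'q': array([-1.11721761,  0.68995727, -0.19455101,  1.56633917,  0.15730805,
        0.90250319, -0.21509913]), 'qd': array([-1.97296245e-05,  9.95011591e-04,  1.73789213e-03, -8.57878560e-04,
        1.03127502e-03, -6.72688964e-04, -7.23405228e-04]), 'joint_torque': array([ 8.05961122e-05, -5.27566373e+01, -1.26691192e+00, -1.53425556e+01,
       -5.25793014e-02,  6.59059049e-03,  1.74836568e-04]), 'tool_pos': array([0.25450806, 0.57018045, 0.25692891]), 'eef_rot': array([ 2.08293771e-01,  9.78065890e-01, -8.96526327e-04, -1.30718688e-04]), 'contact_force': array([-0.41409992,  0.24191485, -0.21873529]), 'moment': array([0.0191638 , 0.01718563, 0.02676975]), 'finger_force': 0.0, 'opening': 0.9964404951370168}
top 371.36497026151704 371.36497026151704 260.5669848144111 192.23627265154784 [0.40737363 0.04365255 1.10726277] [ 0.70624002 -0.70171091  0.05374653 -0.07705937]
side 367.31364722419517 367.31364722419517 252.03864023925323 196.98506164481054 [ 0.59516    -0.8304922   0.80950229] [ 0.89487925  0.01800183  0.0025023  -0.44593811]
```

View pics/top0.png

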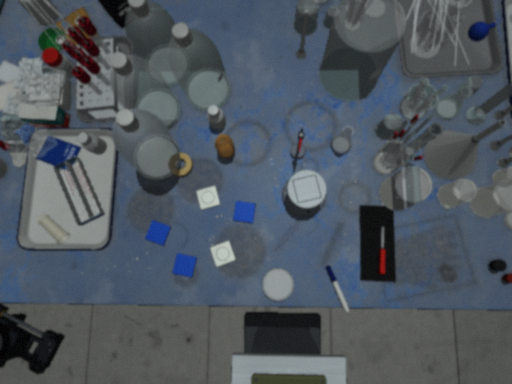

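View pics/side0.png

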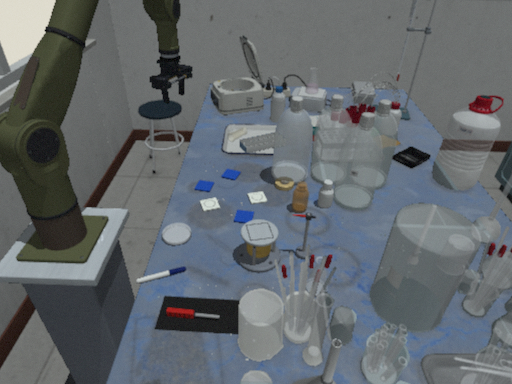

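The top view shows two white plates near (207,197) and (222,253), with three blue decoys beside them. The jack stage is at (306,190), and the mat with the red bar is around (380,245). The pointer is near (298,145). The side view shows the collar under the stage at about (259,245). Next I'll measure these.

```bash
cat > h.py <<'E'
import numpy as np, cv2
from scipy.spatial.transform import Rotation as R
from plant import sensors, vision, r
def snap(n,save=None):
    s=vision.snapshot(n); s["R"]=R.from_quat(s["rotation"]).as_matrix(); s["n"]=n
    if save: cv2.imwrite(f"pics/{save}.png",s["img"][:,:,::-1])
    return s
def ray(s,uv):
    uv=np.atleast_2d(uv).astype(float)
    d=np.c_[(uv[:,0]-s["cx"])/s["fx"],(uv[:,1]-s["cy"])/s["fy"],np.ones(len(uv))]
    return d@s["R"].T
def onz(s,uv,z):
    d=ray(s,uv); p=s["position"]; return p+d*((z-p[2])/d[:,2])[:,None]
def proj(s,P):
    c=(np.atleast_2d(P)-s["position"])@s["R"]
    return np.c_[c[:,0]/c[:,2]*s["fx"]+s["cx"],c[:,1]/c[:,2]*s["fy"]+s["cy"]]
def tri(a,ua,b,ub):
    d1=ray(a,ua)[0];d2=ray(b,ub)[0];A=np.c_[d1,-d2]
    t=np.linalg.lstsq(A,b["position"]-a["position"],rcond=None)[0]
    p=a["position"]+t[0]*d1;q=b["position"]+t[1]*d2
    return (p+q)/2,np.linalg.norm(p-q)
def blobs(mask,amin):
    n,l,st,c=cv2.connectedComponentsWithStats(mask.astype(np.uint8),connectivity=8)
    return [(st[i],c[i],(l==i)) for i in range(1,n) if st[i][4]>=amin]
def hsv(s): return cv2.cvtColor(s["img"],cv2.COLOR_RGB2HSV).astype(int)
def crop(s,x,y,w,h,k,name):
    cv2.imwrite(f"pics/{name}.png",cv2.resize(s["img"][y:y+h,x:x+w,::-1],None,fx=k,fy=k,interpolation=cv2.INTER_CUBIC))
def plates(s,z=.008,x=(180,250),y=(170,275)):
    H=hsv(s);m=(H[...,1]<60)&(H[...,2]>170);k=np.zeros_like(m);k[y[0]:y[1],x[0]:x[1]]=1
    out=[]
    for st,c,mm in blobs(m&k,60):
        pts=onz(s,np.argwhere(mm)[:,::-1],z)[:,:2]
        rc=cv2.minAreaRect((pts*1000).astype(np.float32)); out.append((c,pts.mean(0)*1000,rc,st[4]))
    return out
def barpose(s,z=.014):
    H=hsv(s);m=((H[...,0]<8)|(H[...,0]>172))&(H[...,1]>150)&(H[...,2]>90);return m
E
cat > a.py <<'E'
from h import *
t=snap("top");s=snap("side")
print("check",proj(t,[[0,0,0],[.4,-.1,.1]]),proj(s,[[.4,-.1,.1]]))
for p in plates(t): print("plate",p)
m=barpose(t)
for st,c,mm in blobs(m,15):
    P=onz(t,np.argwhere(mm)[:,::-1],.02)[:,:2]*1000
    print("red top",st,c,P.mean(0),cv2.minAreaRect(P.astype(np.float32)))
for st,c,mm in blobs(barpose(s),8): print("red side",st,c)
a=cv2.resize(t["img"][130:290,190:400],None,fx=3.8,fy=3.8,interpolation=cv2.INTER_CUBIC)
cv2.imwrite("pics/t1.png",a[:,:,::-1])
crop(s,205,180,130,105,6,"s1")
E
python3 a.py
```

```text
check [[288.28363949 414.2529338 ]
 [327.02323323 265.25271974]] [[183.95749731 240.51020922]]
plate (array([207.7673716 , 197.09969789]), array([597.90137013, 240.4473369 ]), ((598.1369018554688, 240.77740478515625), (55.04269027709961, 56.11748123168945), 15.573591232299805), np.int32(331))
plate (array([222.33055556, 253.18611111]), array([431.13828918, 191.53971428]), ((431.416259765625, 191.5592803955078), (55.392913818359375, 55.45556640625), 20.826356887817383), np.int32(360))
red top [ 43  48  15  15 175] [49.71428571 54.81142857] [1065.71808967  774.40741621] ((1066.171875, 773.4865112304688), (49.990264892578125, 46.40260696411133), 6.824162006378174)
red top [299 139   3   9  15] [299.6        142.73333333] [764.91667116 -36.87599121] ((764.3348999023438, -36.60642623901367), (4.995888710021973, 26.112979888916016), 80.37712860107422)
red top [380 249   5  25 109] [382.24770642 261.3853211 ] [ 411.82104233 -268.25397429] ((413.19171142578125, -267.6246337890625), (11.265766143798828, 67.73420715332031), 87.06830596923828)
red side [469  96  25  18 186] [482.25268817 105.26344086]
red side [392 103   8   3  12] [395.66666667 104.08333333]
red side [493 105   9   7  10] [496.9 108.6]
red side [297 215   9   2  13] [301.46153846 215.38461538]
red side [166 307  28  11 178] [180.08988764 311.1741573 ]
```

View pics/t1.png

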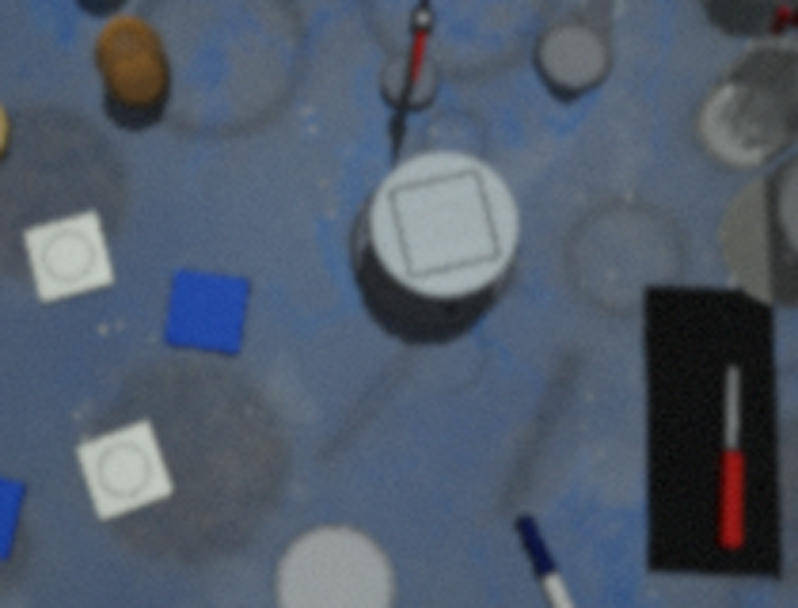

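View pics/s1.png

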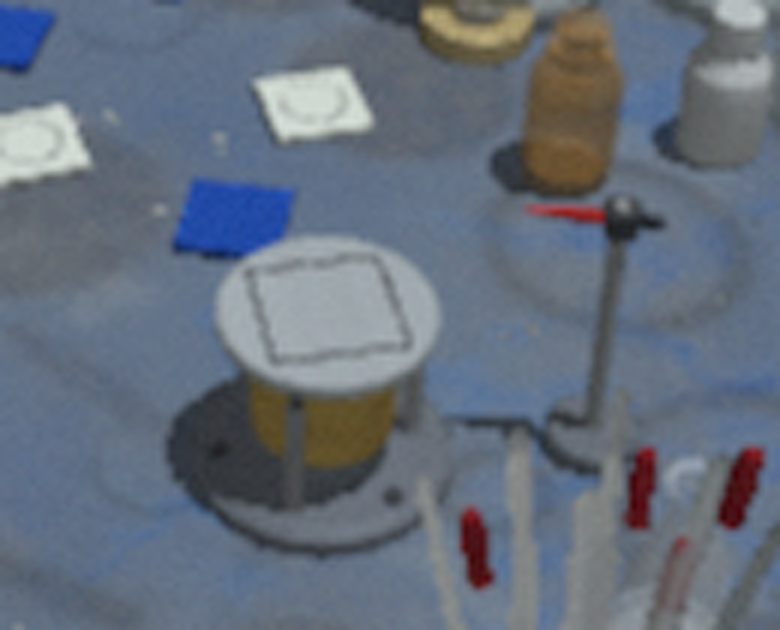

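The top crop shows the scribed square on the stage, turned about 12°, the pointer to its upper left, and the bar with its rod pointing +x. In the side crop the brass collar is visible, but its holes are unclear. I'll measure the stage, columns, pointer and collar.

```bash
cat > b.py <<'E'
from h import *
t=snap("top");s=snap("side")
def stage(s,box):
    H=hsv(s);x,y,w,h=box
    m=(H[...,1]<50)&(H[...,2]>120);k=np.zeros_like(m);k[y:y+h,x:x+w]=1
    b=max(blobs(m&k,200),key=lambda b:b[0][4])
    c=cv2.findContours(b[2].astype(np.uint8),cv2.RETR_EXTERNAL,cv2.CHAIN_APPROX_NONE)[0][0]
    hull=cv2.convexHull(c); f=np.zeros(m.shape,np.uint8);cv2.fillConvexPoly(f,hull,1)
    return f
ft=stage(t,(280,160,55,60));fs=stage(s,(235,215,50,40))
for z in(.1,.101,.102,.103):
    o=[]
    for c,f in((t,ft),(s,fs)):
        P=onz(c,np.argwhere(f)[:,::-1],z)[:,:2]*1000; o+=[P.mean(0).round(1),cv2.minEnclosingCircle(P.astype(np.float32))[1],(len(P))]
    print(z,o)
ct=np.argwhere(ft)[:,::-1].mean(0);cs=np.argwhere(fs)[:,::-1].mean(0);print("stage tri",ct,cs,tri(t,ct,s,cs))
# square lines in top
g=cv2.cvtColor(t["img"],cv2.COLOR_RGB2GRAY).astype(float)
inn=cv2.erode(ft,np.ones((7,7)));bl=cv2.GaussianBlur(g,(0,0),6)
d=(bl-g);mm=(inn>0)&(d>9);P=onz(t,np.argwhere(mm)[:,::-1],.101)[:,:2]*1000
print("square",len(P),cv2.minAreaRect(P.astype(np.float32)))
H=hsv(s);b=s["img"][236:268,240:285];
big=cv2.resize(b,None,fx=16,fy=16,interpolation=cv2.INTER_CUBIC).astype(float);big=np.clip((big-20)*2,0,255).astype(np.uint8)
cv2.imwrite("pics/s2.png",big[:,:,::-1])
# pointer: red tip in side, top
for c,box in((t,(290,125,20,45)),(s,(285,205,30,25))):
    x,y,w,h=box;I=c["img"][y:y+h,x:x+w].astype(int);rr=I[...,0]-np.maximum(I[...,1],I[...,2])
    q=np.argwhere(rr>20)[:,::-1]+[x,y];print(c["n"],"red",q.min(0),q.max(0),q[q[:,1].argmax()],q[q[:,0].argmin()])
E
python3 b.py
```

```text
0.1 [array([608.3, -49.2]), 54.88945770263672, 1218, array([607.6, -52.9]), 55.99435806274414, 805]
0.101 [array([608.1, -49.1]), 54.834957122802734, 1218, array([607.6, -54. ]), 55.91543960571289, 805]
0.102 [array([607.9, -49. ]), 54.78047561645508, 1218, array([607.6, -55.1]), 55.83653259277344, 805]
0.103 [array([607.7, -48.9]), 54.72597885131836, 1218, array([607.6, -56.2]), 55.757598876953125, 805]
stage tri [306.72085386 188.091133  ] [259.46956522 231.76024845] (array([ 0.6082455 , -0.04960909,  0.09664712]), np.float64(0.0011498335305454388))
square 18 ((609.6201171875, -52.92851257324219), (58.42034149169922, 60.67792510986328), 51.14226150512695)
top red [298 138] [301 150] [298 150] [298 143]
side red [293 205] [305 216] [300 216] [293 205]
```

View pics/s2.png

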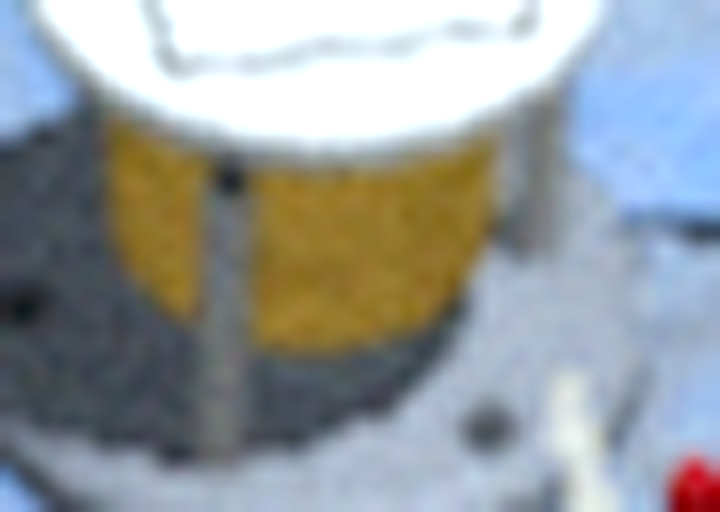

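The stage centre is near (608,-49) and jack yaw is about 13°. The hole positions remain unclear in the contrast crop. I'll start moving to the plate at (431,191.5).

{"api": "step_arm", "payload": {"steps": [[[0, 0, 0], [0, 0, -9]], [[0, 0, 0], [0, 0, -9]], [[0, 0, 0], [0, 0, -9]], [[0, 0, 0], [0, 0, -9]], [[0, 0, 0], [0, 0, -8.8]]], "claw": 1, "grip_force": 20}}

```text
clock: 0.92
tool_pos: [0.2548, 0.5707, 0.2577]
eef_rot: [-0.182, 0.983, -0.0, -0.0]
contact_force: [-0.5, -0.2, 0.0]
opening: 1.0
finger_force: 0.0
```

{"api": "step_arm", "payload": {"steps": [[[-0.3, -4.2, 0], [0, 0, 0]], [[-0.3, -4.2, 0], [0, 0, 0]], [[-0.3, -4.2, 0], [0, 0, 0]], [[-0.3, -4.2, 0], [0, 0, 0]], [[-0.3, -4.2, 0], [0, 0, 0]], [[-0.3, -4.2, 0], [0, 0, 0]], [[-0.3, -4.2, 0], [0, 0, 0]], [[-0.3, -4.2, 0], [0, 0, 0]], [[-0.3, -4.2, 0], [0, 0, 0]], [[-0.3, -4, 0], [0, 0, 0]], [[0, 0, 0], [0, 0, 0]], [[0, 0, 0], [0, 0, 0]]]}}

```text
clock: 2.42
tool_pos: [0.4307, 0.1913, 0.2579]
eef_rot: [-0.18, 0.984, 0.001, 0.0]
contact_force: [-0.9, 0.1, 0.4]
opening: 1.001
finger_force: 0.0
```

```bash
cat >> h.py <<'E'
def goto(x,y,z,a,half=True):
    """deltas to put TCP at x,y,z (mm) with tool y along angle a (deg, mod 180)"""
    st=sensors.get_state();M=R.from_quat(st["eef_rot"]).as_matrix();p=st["tool_pos"]*1000
    ya=np.degrees(np.arctan2(M[1,1],M[0,1]));da=(a-ya+90)%180-90 if half else (a-ya+180)%360-180
    def F(b): b=np.radians(b);yy=np.array([np.cos(b),np.sin(b),0]);zz=np.array([0,0,-1.]);return np.c_[np.cross(yy,zz),yy,zz]
    D=np.array([x,y,z])-p
    print("pos",p.round(1),"yaw_y",ya.round(2),"tilt",np.degrees(M[:2,2]).round(2),"q7",st["q"].round(2),"t",round(st["clock"],1),"op",round(st["opening"],3),"F",st["contact_force"].round(1))
    print(" turn z",round(-da,2)," shift(before turn axes) cm",(F(ya).T@D/10).round(2)," shift(after)",(F(ya+da).T@D/10).round(2))
E
cat > c.py <<'E'
from h import *
goto(431.3,191.5,21,110.8)
n=12
for name,box in(("side",(236,240,32,45)),("top",(160,275,55,62))):
    y,x,h,w=box;y,x=box[0],box[1]
    acc=0
    for _ in range(n): c=snap(name);acc=acc+c["img"].astype(float)
    acc/=n;np.save(f"avg_{name}.npy",acc)
    b=acc[y:y+h,x:x+w]
    if name=="side": b=np.clip((b-30)*2.2,0,255)
    print(b.shape)
    k=700//w if name=="side" else 9
    cv2.imwrite(f"pics/avg_{name}.png",cv2.resize(b.astype(np.uint8),None,fx=k,fy=k,interpolation=cv2.INTER_CUBIC)[:,:,::-1])
E
python3 c.py
```

```text
pos [430.7 191.3 257.9] yaw_y 110.78 tilt [0.01 0.07] q7 [-0.2   0.52 -0.48  2.01  0.36  0.7   1.03] t 2.4 op 1.001 F [-0.9  0.1  0.4]
 turn z -0.02  shift(before turn axes) cm [-6.000e-02 -1.000e-02  2.369e+01]  shift(after) [-6.000e-02 -1.000e-02  2.369e+01]
(32, 45, 3)
(55, 62, 3)
```

View pics/avg_side.png

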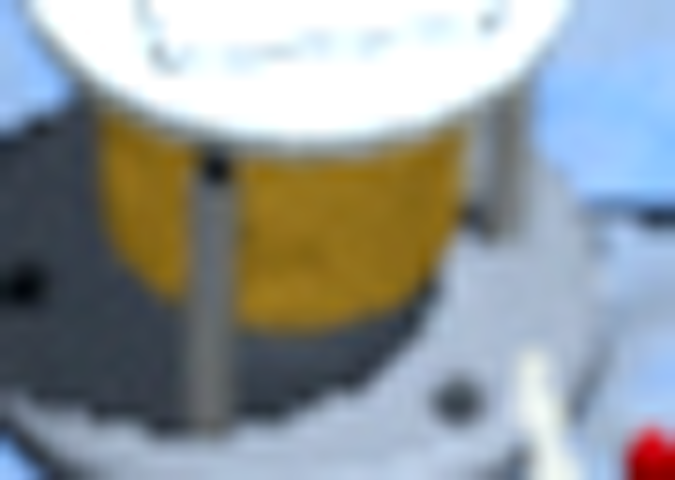

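The averaged side view shows brass with no clear hole. I'll unwrap the collar numerically later; for now I'll descend and grip the plate.

{"api": "step_arm", "payload": {"steps": [[[0, 0, 4.5], [0, 0, 0]], [[0, 0, 4.5], [0, 0, 0]], [[0, 0, 4.5], [0, 0, 0]], [[0, 0, 4.5], [0, 0, 0]], [[0, 0, 3], [0, 0, 0]], [[0, 0, 1.5], [0, 0, 0]], [[0, 0, 0.7], [0, 0, 0]], [[0, 0, 0.4], [0, 0, 0]], [[0, 0, 0], [0, 0, 0]], [[0, 0, 0], [0, 0, 0]]]}}

```text
clock: 4.88
tool_pos: [0.4312, 0.1907, 0.0222]
eef_rot: [-0.18, 0.984, 0.0, 0.0]
contact_force: [0.7, -0.9, -0.5]
opening: 1.001
finger_force: 0.0
```

{"api": "step_arm", "payload": {"steps": [[[0, 0, 0], [0, 0, 0]], [[0, 0, 0], [0, 0, 0]], [[0, 0, 0], [0, 0, 0]], [[0, 0, 0], [0, 0, 0]], [[0, 0, 0], [0, 0, 0]], [[0, 0, 0], [0, 0, 0]]], "claw": -1, "grip_force": 20}}

```text
clock: 5.62
tool_pos: [0.4309, 0.1908, 0.0218]
eef_rot: [-0.18, 0.984, 0.0, 0.0]
contact_force: [-0.2, 0.5, 3.3]
opening: 0.672
finger_force: 20.0
```

```bash
cat > d.py <<'E'
from h import *
goto(608,-49.2,160,103)
s=snap("side");t=snap("top");A=np.load("avg_side.npy").astype(np.float32);T=np.load("avg_top.npy").astype(np.float32)
C=np.array([.6082,-.0492])
# unwrap collar
for z in(.04,.046,.05,.054,.06):
    a=np.radians(np.arange(215,330,5));P=np.c_[C[0]+.036*np.cos(a),C[1]+.036*np.sin(a),np.full(len(a),z)]
    u=proj(s,P).astype(np.float32);v=cv2.remap(A,u[:,0].copy(),u[:,1].copy(),cv2.INTER_LINEAR)
    print(z,v.sum(-1).ravel().astype(int))
print(np.arange(215,330,5))
# pointer columns check
a=np.radians(np.array([12,132,252]));print(proj(s,np.c_[C[0]+.046*np.cos(a),C[1]+.046*np.sin(a),a*0+.05]))
# square: rectify top onto z=.101 plane, 0.5mm/px
g=T.mean(-1);X,Y=np.meshgrid(np.arange(-55,55.1,.5),np.arange(-55,55.1,.5))
P=np.c_[(608+X.ravel())/1000,(-49.2+Y.ravel())/1000,np.full(X.size,.101)]
u=proj(t,P).astype(np.float32);W=cv2.remap(g,u[:,0].reshape(X.shape).copy(),u[:,1].reshape(X.shape).copy(),cv2.INTER_CUBIC)
best=[]
for ang in np.arange(0,30,.5):
    c,n=np.cos(np.radians(ang)),np.sin(np.radians(ang))
    U=X*c+Y*n;V=-X*n+Y*c
    row=[]
    for A1,B1 in((U,V),(V,U)):
        k=np.abs(B1)<27
        prof=np.array([W[k&(np.abs(A1-q)<1)].mean() for q in np.arange(-42,42.1,.5)])
        row.append(prof)
    def dip(p):
        q=np.arange(-42,42.1,.5);i=p.copy();l=np.where((q>-40)&(q<-24))[0];h=np.where((q<40)&(q>24))[0]
        return q[l[i[l].argmin()]],q[h[i[h].argmin()]],i[l].min()+i[h].min()
    a_,b_=dip(row[0]),dip(row[1]);best.append((a_[2]+b_[2],ang,a_,b_))
for b in sorted(best)[:4]: print(b)
E
python3 d.py
```

```text
pos [430.9 190.8  21.8] yaw_y 110.76 tilt [0.02 0.03] q7 [-0.49  0.95 -0.04  2.16  0.78  0.04  0.64] t 5.6 op 0.672 F [-0.2  0.5  3.3]
 turn z 7.76  shift(before turn axes) cm [ -8.05 -28.72 -13.82]  shift(after) [-11.86 -27.37 -13.82]
0.04 [208 209 209 212 221 226 232 229 217 220 225 226 227 220 220 221 221 215
 214 212 208 219 223]
0.046 [214 211 211 215 219 226 232 227 213 209 211 212 211 213 222 221 218 215
 214 212 212 213 213]
0.05 [216 214 213 211 218 224 232 225 209 210 213 211 207 214 220 218 217 214
 213 210 210 212 217]
0.054 [213 213 212 210 216 223 229 226 208 211 218 218 217 218 222 218 217 215
 212 207 209 215 225]
0.06 [207 207 210 211 220 216 220 227 220 224 224 225 223 220 218 219 220 217
 213 212 210 212 223]
[215 220 225 230 235 240 245 250 255 260 265 270 275 280 285 290 295 300
 305 310 315 320 325]
[[274.35941461 241.65029695]
 [249.09960696 235.05006022]
 [253.91612522 253.98333227]]
(np.float32(613.05176), np.float64(13.5), (np.float64(-33.0), np.float64(32.0), np.float32(309.47925)), (np.float64(-31.5), np.float64(33.5), np.float32(303.5725)))
(np.float32(613.1406), np.float64(13.0), (np.float64(-33.0), np.float64(32.0), np.float32(309.592)), (np.float64(-31.5), np.float64(33.5), np.float32(303.54858)))
(np.float32(613.23315), np.float64(14.0), (np.float64(-33.0), np.float64(32.0), np.float32(309.52667)), (np.float64(-31.5), np.float64(33.5), np.float32(303.70648)))
(np.float32(613.4098), np.float64(12.5), (np.float64(-33.0), np.float64(32.0), np.float32(309.82477)), (np.float64(-31.5), np.float64(33.5), np.float32(303.58502)))
```

The plate is gripped at a 59 mm opening. The square's centre is (607.3,-48.3) at 13.3°. A dark patch on the collar near 266° puts the collar at about 0.22 rad. Next I'll lift the plate and carry it over the stage.

{"api": "step_arm", "payload": {"steps": [[[0, 0, -2], [0, 0, 0]], [[0, 0, -4], [0, 0, 0]], [[0, 0, -4], [0, 0, 0]], [[0, 0, -4], [0, 0, 0]], [[0, 0, 0], [0, 0, 7.5]], [[-1.66, -3.9, 0], [0, 0, 0]], [[-1.66, -3.9, 0], [0, 0, 0]], [[-1.66, -3.9, 0], [0, 0, 0]], [[-1.66, -3.9, 0], [0, 0, 0]], [[-1.66, -3.9, 0], [0, 0, 0]], [[-1.66, -3.9, 0], [0, 0, 0]], [[-1.66, -3.9, 0], [0, 0, 0]]]}}

```text
clock: 7.22
tool_pos: [0.6064, -0.0505, 0.161]
eef_rot: [-0.115, 0.993, -0.0, -0.001]
contact_force: [0.6, 1.9, -0.6]
opening: 0.673
finger_force: 20.0
```

```bash
python3 - <<'E'
from h import *
t=snap("top","t3")
crop(t,180,110,220,165,3.6,"t3")
goto(607.3,-48.3,125,103.3)
E
```

```text
pos [609.8 -57.9 160.7] yaw_y 102.75 tilt [ 0.1  -0.33] q7 [ 0.3   0.84 -0.52  1.68  0.56  0.77  1.31] t 7.3 op 0.68 F [ 4.  -4.8 -1. ]
 turn z -0.55  shift(before turn axes) cm [0.03 0.99 3.57]  shift(after) [0.02 0.99 3.57]
```

View pics/t3.png

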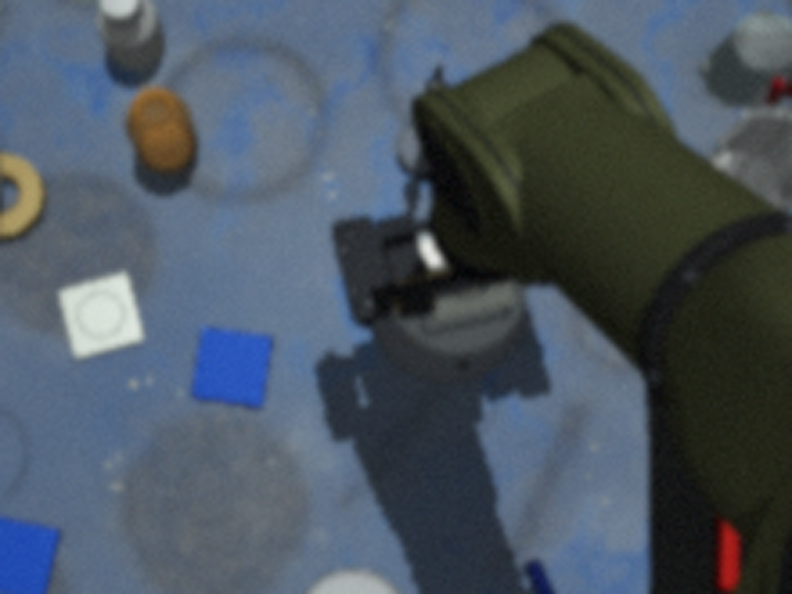

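The gripper with the plate is over the jack, partly hiding it. The arm was still settling, so I'll let it settle before lowering.

{"api": "step_arm", "payload": {"steps": [[[0, 0, 1], [0, 0, 0]], [[0, 0, 1], [0, 0, 0]], [[0, 0, 0.5], [0, 0, 0]], [[0, 0, 0], [0, 0, 0]], [[0, 0, 0], [0, 0, 0]], [[0, 0, 0], [0, 0, 0]]]}}

```text
clock: 8.02
tool_pos: [0.6068, -0.0485, 0.1371]
eef_rot: [-0.115, 0.993, -0.0, 0.0]
contact_force: [1.1, 0.3, -0.3]
opening: 0.68
finger_force: 2.0
```

```bash
python3 -c "
from h import *
goto(607.3,-48.3,125,103.3)"
```

```text
pos [606.8 -48.5 137.1] yaw_y 103.26 tilt [0.04 0.  ] q7 [ 0.28  0.87 -0.5   1.71  0.59  0.72  1.28] t 8.0 op 0.68 F [ 1.1  0.3 -0.3]
 turn z -0.04  shift(before turn axes) cm [-0.06  0.    1.21]  shift(after) [-0.06  0.    1.21]
```

The finger force fell to 2 N, so the grip has slackened. I'll re-grip where it is.

{"api": "step_arm", "payload": {"steps": [[[0, 0, 0], [0, 0, 0]], [[0, 0, 0], [0, 0, 0]], [[0, 0, 0], [0, 0, 0]]], "claw": -1, "grip_force": 30}}

```text
clock: 8.4
tool_pos: [0.6066, -0.0486, 0.1367]
eef_rot: [-0.115, 0.993, 0.0, 0.0]
contact_force: [-0.2, -0.8, -0.2]
opening: 0.671
finger_force: 30.0
```

```bash
python3 - <<'E'
from h import *
s=snap("side")
crop(s,205,170,110,90,6,"s4")
goto(607.3,-48.3,125,103.3)
E
```

```text
pos [606.5 -48.6 136.7] yaw_y 103.24 tilt [0.   0.01] q7 [ 0.28  0.87 -0.5   1.71  0.59  0.72  1.28] t 8.4 op 0.674 F [-0.3 -0.4 -1.4]
 turn z -0.06  shift(before turn axes) cm [-0.08  0.02  1.17]  shift(after) [-0.08  0.02  1.17]
```

View pics/s4.png

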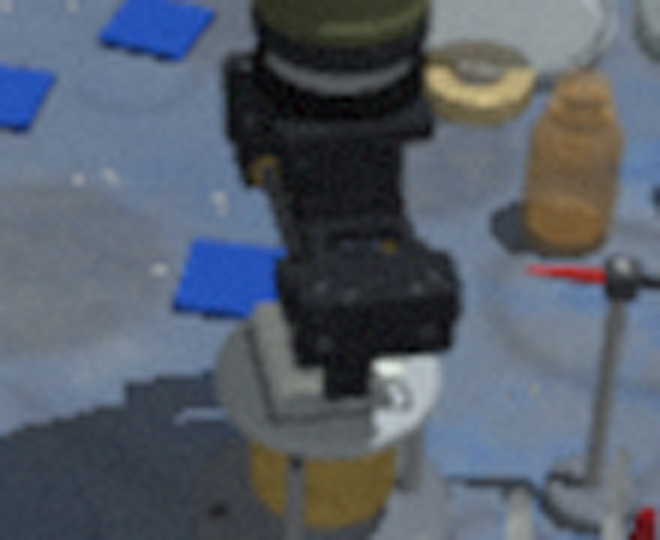

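The plate is still between the fingers, around (390,400) in the crop. I'll lower it slowly and watch the force.

{"api": "step_arm", "payload": {"steps": [[[-0.08, 0, 0.4], [0, 0, 0]], [[0, 0, 0.4], [0, 0, 0]], [[0, 0, 0.3], [0, 0, 0]], [[0, 0, 0], [0, 0, 0]], [[0, 0, 0], [0, 0, 0]]]}}

```text
clock: 9.07
tool_pos: [0.6074, -0.0484, 0.1257]
eef_rot: [-0.115, 0.993, 0.0, 0.0]
contact_force: [-0.0, -0.0, -0.5]
opening: 0.675
finger_force: 30.0
```

{"api": "step_arm", "payload": {"steps": [[[0, 0, 0.1], [0, 0, 0]], [[0, 0, 0], [0, 0, 0]], [[0, 0, 0], [0, 0, 0]]]}}

```text
clock: 9.45
tool_pos: [0.6073, -0.0484, 0.1247]
eef_rot: [-0.115, 0.993, 0.0, 0.0]
contact_force: [-0.5, -0.5, -0.7]
opening: 0.674
finger_force: 30.0
```

{"api": "step_arm", "payload": {"steps": [[[0, 0, 0.1], [0, 0, 0]], [[0, 0, 0], [0, 0, 0]], [[0, 0, 0], [0, 0, 0]]]}}

```text
clock: 9.82
tool_pos: [0.6074, -0.0484, 0.1239]
eef_rot: [-0.115, 0.993, 0.0, 0.0]
contact_force: [-0.6, -0.9, 2.9]
opening: 0.675
finger_force: 30.0
```

Contact came at TCP 123.9. Next I'll release, rise and move toward the other plate.

{"api": "step_arm", "payload": {"steps": [[[0, 0, 0], [0, 0, 0]], [[0, 0, 0], [0, 0, 0]], [[0, 0, 0], [0, 0, 0]], [[0, 0, -1], [0, 0, 0]], [[0, 0, -2], [0, 0, 0]], [[0, 0, -4], [0, 0, 0]]], "claw": 1}}

```text
clock: 10.58
tool_pos: [0.6064, -0.0486, 0.1938]
eef_rot: [-0.115, 0.993, 0.0, -0.001]
contact_force: [1.0, -0.5, 0.7]
opening: 1.002
finger_force: 0.0
```

{"api": "step_arm", "payload": {"steps": [[[0, 2, 0], [0, 0, 0]], [[0, 4, 0], [0, 0, 0]], [[0, 4, 0], [0, 0, 0]], [[0, 4, 0], [0, 0, 0]], [[0, 4, 0], [0, 0, 0]], [[0, 4, 0], [0, 0, 0]], [[0, 3, 0], [0, 0, 0]], [[0, 2, 0], [0, 0, 0]], [[0, 1, 0], [0, 0, 0]], [[0, 0, 0], [0, 0, 0]], [[0, 0, 0], [0, 0, 0]], [[0, 0, 0], [0, 0, 0]]]}}

```text
clock: 12.08
tool_pos: [0.5436, 0.2228, 0.1936]
eef_rot: [-0.114, 0.993, -0.0, -0.0]
contact_force: [0.6, -0.2, -0.0]
opening: 1.001
finger_force: 0.0
```

```bash
cat > e.py <<'E'
from h import *
import sys
goto(598.1,240.6,21.8,106)
z=float(sys.argv[1])
t=snap("top");s=snap("side")
T=sum(snap("top")["img"].astype(float) for _ in range(4))/4
m=(T.min(-1)>float(sys.argv[2]));k=np.zeros(m.shape,bool);k[165:212,285:330]=1
b=max(blobs(m&k,100),key=lambda b:b[0][4])
P=onz(t,np.argwhere(b[2])[:,::-1],z)[:,:2]*1000
print(b[0],P.mean(0),cv2.minAreaRect(P.astype(np.float32)))
a=cv2.resize(T[155:215,275:335],None,fx=8,fy=8,interpolation=cv2.INTER_CUBIC);c=cv2.resize(s["img"][195:275,225:305].astype(float),(480,480),interpolation=cv2.INTER_CUBIC)
cv2.imwrite(f"pics/{sys.argv[3]}.png",np.clip(np.hstack([c[:,:320*0+310],a]),0,255)[:,:,::-1])
E
python3 e.py 0.11 185 t5
```

```text
pos [543.6 222.8 193.6] yaw_y 103.13 tilt [ 0.   -0.04] q7 [-0.18  0.76 -0.51  1.73  0.5   0.78  0.87] t 12.1 op 1.001 F [ 0.6 -0.2 -0. ]
 turn z -2.87  shift(before turn axes) cm [-5.71  0.5  17.18]  shift(after) [-5.73  0.21 17.18]
[295 176  25  24 437] [607.44124483 -48.57100495] ((607.5225219726562, -48.5439338684082), (57.31098937988281, 57.795433044433594), 13.311931610107422)[ WARN:0@6.178] global loadsave.cpp:1063 imwrite_ Unsupported depth image for selected encoder is fallbacked to CV_8U.
```

View pics/t5.png

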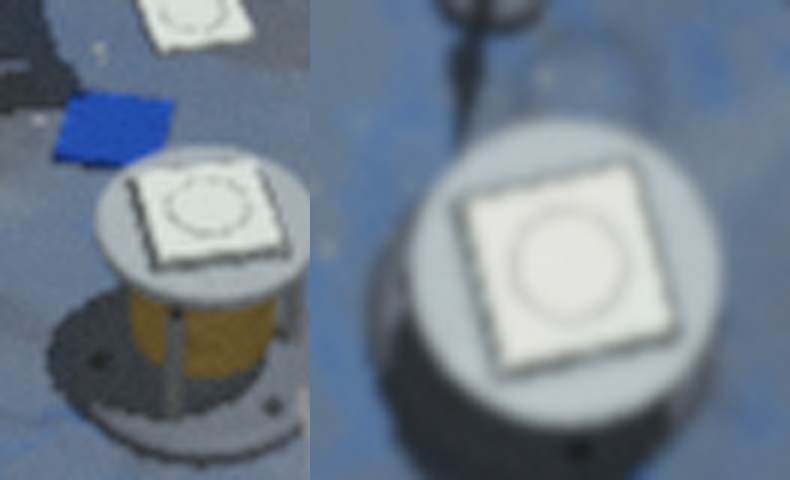

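The first plate sits flat at (607.5,-48.6), turned 13.3°, inside the square. Now the second plate.

{"api": "step_arm", "payload": {"steps": [[[0, 0, 0], [0, 0, -2.9]], [[-2, 0.1, 0], [0, 0, 0]], [[-2, 0.1, 0], [0, 0, 0]], [[-1.2, 0, 0], [0, 0, 0]], [[-0.5, 0, 2], [0, 0, 0]], [[0, 0, 4], [0, 0, 0]], [[0, 0, 4], [0, 0, 0]], [[0, 0, 3.5], [0, 0, 0]], [[0, 0, 2], [0, 0, 0]], [[0, 0, 1.2], [0, 0, 0]], [[0, 0, 0.5], [0, 0, 0]], [[0, 0, 0], [0, 0, 0]]]}}

```text
clock: 13.88
tool_pos: [0.5977, 0.2422, 0.0223]
eef_rot: [-0.14, 0.99, 0.0, 0.0]
contact_force: [-0.5, 0.4, 0.5]
opening: 1.001
finger_force: 0.0
```

{"api": "step_arm", "payload": {"steps": [[[0, 0, 0], [0, 0, 0]], [[0, 0, 0], [0, 0, 0]], [[0, 0, 0], [0, 0, 0]], [[0, 0, 0], [0, 0, 0]], [[0, 0, 0], [0, 0, 0]], [[0, 0, 0], [0, 0, 0]], [[0, 0, 0], [0, 0, 0]]], "claw": -1, "grip_force": 25}}

```text
clock: 14.75
tool_pos: [0.5975, 0.242, 0.0221]
eef_rot: [-0.14, 0.99, 0.0, 0.0]
contact_force: [-0.2, -0.3, 5.6]
opening: 0.677
finger_force: 25.0
```

```bash
python3 -c "
from h import *
goto(607.4,-48.4,166,103.26)"
```

```text
pos [597.5 242.   22.1] yaw_y 106.15 tilt [0.03 0.01] q7 [-0.25  1.06 -0.4   1.62  0.64  0.6   0.85] t 14.8 op 0.677 F [-0.2 -0.3  5.6]
 turn z 2.89  shift(before turn axes) cm [  7.13 -28.17 -14.39]  shift(after) [  5.7  -28.49 -14.39]
```

{"api": "step_arm", "payload": {"steps": [[[0, 0, -2], [0, 0, 0]], [[0, 0, -4], [0, 0, 0]], [[0, 0, -4.4], [0, 0, 0]], [[0, 0, -4], [0, 0, 2.9]], [[0.7, -3.5, 0], [0, 0, 0]], [[0.8, -4, 0], [0, 0, 0]], [[0.8, -4, 0], [0, 0, 0]], [[0.8, -4, 0], [0, 0, 0]], [[0.8, -4, 0], [0, 0, 0]], [[0.8, -4, 0], [0, 0, 0]], [[0.6, -3, 0], [0, 0, 0]], [[0.4, -2, 0], [0, 0, 0]]]}}

```text
clock: 16.25
tool_pos: [0.607, -0.0506, 0.1662]
eef_rot: [-0.115, 0.993, -0.0, 0.0]
contact_force: [0.0, 0.3, -0.3]
opening: 0.68
finger_force: 25.0
```

{"api": "step_arm", "payload": {"steps": [[[0, 0, 1], [0, 0, 0]], [[0, 0, 1], [0, 0, 0]], [[0, 0, 0], [0, 0, 0]], [[0, 0, 0], [0, 0, 0]], [[0, 0, 0], [0, 0, 0]]]}}

```text
clock: 16.88
tool_pos: [0.6074, -0.048, 0.146]
eef_rot: [-0.116, 0.993, 0.0, 0.0]
contact_force: [0.8, -0.1, -0.9]
opening: 0.672
finger_force: 25.0
```

```bash
python3 -c "
from h import *
goto(607.4,-48.4,134,103.26)"
```

```text
pos [607.4 -48.  146. ] yaw_y 103.29 tilt [0.03 0.02] q7 [ 0.29  0.86 -0.52  1.7   0.58  0.74  1.28] t 16.9 op 0.672 F [ 0.8 -0.1 -0.9]
 turn z 0.03  shift(before turn axes) cm [ 0.01 -0.04  1.2 ]  shift(after) [ 0.01 -0.04  1.2 ]
```

{"api": "step_arm", "payload": {"steps": [[[0, -0.04, 0.5], [0, 0, 0]], [[0, 0, 0.4], [0, 0, 0]], [[0, 0, 0.3], [0, 0, 0]], [[0, 0, 0], [0, 0, 0]], [[0, 0, 0], [0, 0, 0]]]}}

```text
clock: 17.5
tool_pos: [0.6073, -0.0489, 0.1337]
eef_rot: [-0.115, 0.993, 0.0, 0.0]
contact_force: [0.2, -0.3, -0.2]
opening: 0.676
finger_force: 25.0
```

{"api": "step_arm", "payload": {"steps": [[[0, 0, 0.1], [0, 0, 0]], [[0, 0, 0], [0, 0, 0]], [[0, 0, 0], [0, 0, 0]]]}}

```text
clock: 17.88
tool_pos: [0.6073, -0.0489, 0.1328]
eef_rot: [-0.115, 0.993, 0.0, 0.0]
contact_force: [-0.5, -0.2, 0.1]
opening: 0.673
finger_force: 25.0
```

{"api": "step_arm", "payload": {"steps": [[[0, 0, 0.06], [0, 0, 0]], [[0, 0, 0], [0, 0, 0]], [[0, 0, 0], [0, 0, 0]]]}}

```text
clock: 18.25
tool_pos: [0.6073, -0.049, 0.1322]
eef_rot: [-0.115, 0.993, 0.0, 0.0]
contact_force: [0.8, 0.2, -1.2]
opening: 0.673
finger_force: 25.0
```

{"api": "step_arm", "payload": {"steps": [[[0, 0, 0.06], [0, 0, 0]], [[0, 0, 0], [0, 0, 0]], [[0, 0, 0], [0, 0, 0]]]}}

```text
clock: 18.62
tool_pos: [0.6073, -0.0489, 0.1321]
eef_rot: [-0.115, 0.993, -0.0, 0.0]
contact_force: [-1.6, -0.3, 5.0]
opening: 0.671
finger_force: 25.0
```

{"api": "step_arm", "payload": {"steps": [[[0, 0, 0], [0, 0, 0]], [[0, 0, 0], [0, 0, 0]], [[0, 0, 0], [0, 0, 0]], [[0, 0, -1], [0, 0, 0]], [[0, 0, -2], [0, 0, 0]], [[0, 0, -4], [0, 0, 0]], [[0, 0, -4], [0, 0, 0]], [[2, 0, 0], [0, 0, 0]], [[4, 0, 0], [0, 0, 0]], [[4, 0, 0], [0, 0, 0]], [[4, 0, 0], [0, 0, 0]], [[4, 0, 0], [0, 0, 0]]], "claw": 1}}

```text
clock: 20.12
tool_pos: [0.431, -0.0904, 0.2422]
eef_rot: [-0.115, 0.993, -0.0, 0.001]
contact_force: [0.2, -1.0, 0.0]
opening: 1.001
finger_force: 0.0
```

{"api": "step_arm", "payload": {"steps": [[[0, 0, 0], [0, 0, 0]], [[0, 0, 0], [0, 0, 0]], [[0, 0, 0], [0, 0, 0]], [[0, 0, 0], [0, 0, 0]]]}}

```text
clock: 20.62
tool_pos: [0.4329, -0.0898, 0.2415]
eef_rot: [-0.116, 0.993, 0.0, 0.0]
contact_force: [0.2, 0.0, -0.1]
opening: 0.997
finger_force: 0.0
```

```bash
cat > f.py <<'E'
from h import *
t=snap("top")
T=sum(snap("top")["img"].astype(float) for _ in range(6))/6
I=T;m=(I[...,0]-np.maximum(I[...,1],I[...,2])>45);k=np.zeros(m.shape,bool);k[190:300,340:420]=1
b=max(blobs(m&k,30),key=lambda b:b[0][4])
P=onz(t,np.argwhere(b[2])[:,::-1],.022)[:,:2]*1000
rc=cv2.minAreaRect(P.astype(np.float32));c=P.mean(0);v=np.linalg.eigh(np.cov(P.T))[1][:,1]
print("handle",b[0],c,rc,"axis",np.degrees(np.arctan2(v[1],v[0]))%180)
# rod: bright grey near
g=I.mean(-1);rod=(g>85)&(I.max(-1)-I.min(-1)<40);kk=np.zeros(m.shape,bool);x,y,w,h=b[0][:4];kk[y-32:y+h+32,x-32:x+w+32]=1
for st,cc,mm in blobs(rod&kk,8):
    Q=onz(t,np.argwhere(mm)[:,::-1],.018)[:,:2]*1000; d=Q.mean(0)-c; print("rod?",st,Q.mean(0),np.linalg.norm(d),np.degrees(np.arctan2(d[1],d[0])))
goto(c[0],c[1],120,np.degrees(np.arctan2(v[1],v[0]))+90)
E
python3 f.py; python3 e.py 0.118 185 t6; python3 - <<'E'
import sys;sys.path.insert(0,'.')
E
```

```text
pos [432.1 -90.2 241.5] yaw_y 103.25 tilt [-0.01  0.01] q7 [ 0.51  0.54 -0.61  2.1   0.51  0.65  1.35] t 21.0 op 1.001 F [0.2 1.1 0.4]
 turn z -2.75  shift(before turn axes) cm [-23.74  28.39  21.97]  shift(after) [-25.08  27.22  21.97]
[296 175  24  24 429] [608.58926823 -49.71493987] ((608.7174072265625, -49.501220703125), (57.01940155029297, 56.478145599365234), 12.681754112243652)Traceback (most recent call last):
  File "f.py", line 5, in <module>
    b=max(blobs(m&k,30),key=lambda b:b[0][4])
ValueError: max() iterable argument is empty
[ WARN:0@3.895] global loadsave.cpp:1063 imwrite_ Unsupported depth image for selected encoder is fallbacked to CV_8U.
```

View pics/t6.png

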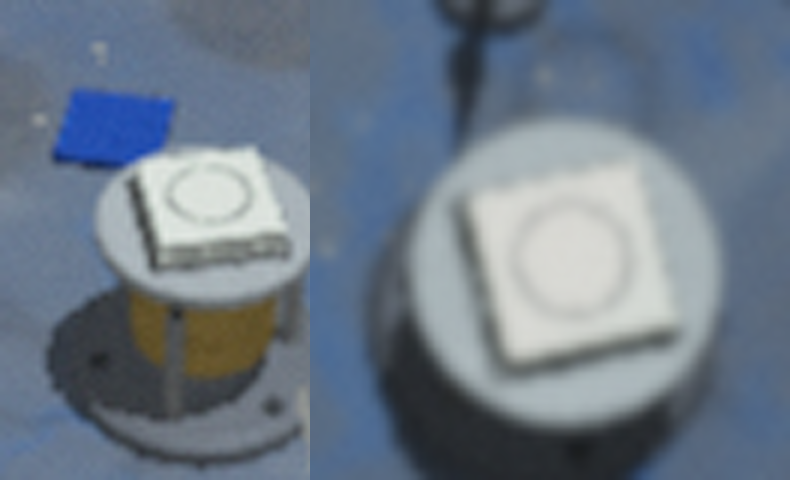

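The plates are stacked squarely. The arm hides the bar from the top camera, so I'll move aside to measure it.

{"api": "step_arm", "payload": {"steps": [[[0, 4, 0], [0, 0, 0]], [[0, 5, 0], [0, 0, 0]], [[0, 5, 0], [0, 0, 0]], [[0, 5, 0], [0, 0, 0]], [[0, 4, 0], [0, 0, 0]], [[0, 0, 0], [0, 0, 0]], [[0, 0, 0], [0, 0, 0]]]}}

```text
clock: 22.15
tool_pos: [0.3793, 0.1329, 0.2414]
eef_rot: [-0.115, 0.993, -0.0, -0.0]
contact_force: [0.1, -0.9, 0.3]
opening: 1.003
finger_force: 0.0
```

```bash
python3 f.py
```

```text
handle [360 241  11  25 212] [ 434.63234757 -219.97326613] ((435.1064758300781, -220.13082885742188), (69.0552749633789, 24.33429718017578), 4.901950359344482) axis 5.385800946531106
rod? [ 328  209   36   58 1487] [ 485.98363255 -163.83784146] 76.07982893983775 47.54850314421695
rod? [394 211   9  47 271] [ 494.26645529 -319.83335216] 116.31106390163957 -59.15533891848739
rod? [398 272   5   9  27] [ 372.14065543 -315.64224856] 114.27058145510995 -123.1528687058437
rod? [328 279  18  19 143] [ 333.82376264 -138.64123068] 129.52710444191737 141.10352456088233
rod? [360 281  43  17 446] [ 336.53613302 -260.97600233] 106.32070205381997 -157.31580905307675
rod? [353 295   6   3  14] [ 314.83819401 -189.23402066] 123.6751407536746 165.60837556622857
pos [379.5 133.  241.5] yaw_y 103.16 tilt [-0.   -0.01] q7 [-0.06  0.49 -0.58  2.21  0.49  0.57  0.8 ] t 22.5 op 1.003 F [0.3 0.7 0.4]
 turn z 7.77  shift(before turn axes) cm [  2.67 -35.62  12.15]  shift(after) [ -2.18 -35.65  12.15]
```

The bar has been knocked aside, and its apparent width is 24 mm. I'll look at it.

```bash
python3 - <<'E'
from h import *
t=snap("top");s=snap("side")
a=cv2.resize(t["img"][195:285,340:405],None,fx=6,fy=6,interpolation=cv2.INTER_CUBIC)
b=cv2.resize(s["img"][275:345,135:200],(390,540),interpolation=cv2.INTER_CUBIC)
cv2.imwrite("pics/bar7.png",np.hstack([a,cv2.resize(s["img"][270:350,140:238],(400,540),interpolation=cv2.INTER_CUBIC)])[:,:,::-1])
E
```

```text
(no output)
```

View pics/bar7.png

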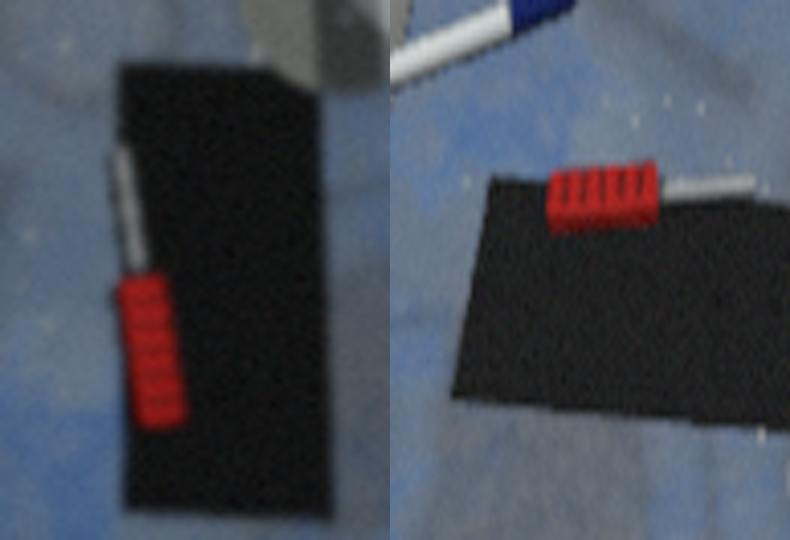

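The bar now lies on its side, ridged 22 mm face up and 14 mm high, at the mat's left edge. Its centre is about (435,-221) and its axis about 5°. It can still be gripped across the 22 mm.

{"api": "step_arm", "payload": {"steps": [[[0, 0, 0], [0, 0, 8.2]], [[-0.25, -4, 0], [0, 0, 0]], [[-0.3, -4.5, 0], [0, 0, 0]], [[-0.3, -4.5, 0], [0, 0, 0]], [[-0.3, -4.5, 0], [0, 0, 0]], [[-0.3, -4.5, 0], [0, 0, 0]], [[-0.3, -4.5, 0], [0, 0, 0]], [[-0.3, -4.5, 0], [0, 0, 0]], [[-0.2, -3, 0], [0, 0, 0]], [[-0.2, -1.75, 2], [0, 0, 0]], [[0, 0, 4], [0, 0, 0]], [[0, 0, 4], [0, 0, 0]]]}}

```text
clock: 24.1
tool_pos: [0.4354, -0.221, 0.1405]
eef_rot: [-0.043, 0.999, -0.0, 0.001]
contact_force: [0.2, -0.5, -0.2]
opening: 1.0
finger_force: 0.0
```

{"api": "step_arm", "payload": {"steps": [[[0, 0, 4], [0, 0, 0]], [[0, 0, 2], [0, 0, 0]], [[0, 0, 0], [0, 0, 0]], [[0, 0, 0], [0, 0, 0]], [[0, 0, 0], [0, 0, 0]]]}}

```text
clock: 24.72
tool_pos: [0.4358, -0.2206, 0.0825]
eef_rot: [-0.044, 0.999, -0.0, 0.001]
contact_force: [0.7, 0.3, -0.4]
opening: 1.0
finger_force: 0.0
```

```bash
python3 -c "
from h import *
goto(435,-221,23,95)
s=snap('side')
crop(s,120,240,130,100,6,'bar8')"
```

```text
pos [ 435.8 -220.6   82.5] yaw_y 95.03 tilt [ 0.11 -0.03] q7 [ 0.55  0.84 -0.29  2.1   0.78  0.31  1.26] t 24.7 op 1.0 F [ 0.7  0.3 -0.4]
 turn z 0.03  shift(before turn axes) cm [ 0.08 -0.03  5.95]  shift(after) [ 0.08 -0.03  5.95]
```

View pics/bar8.png

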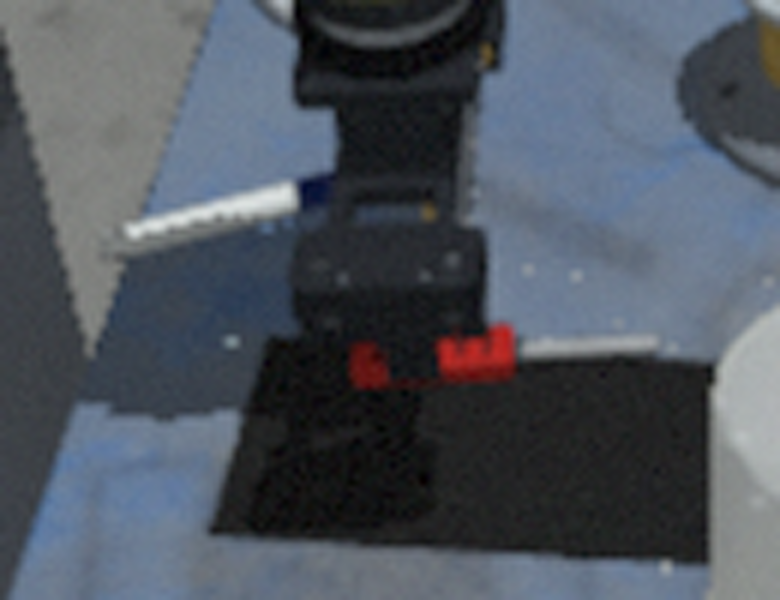

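The jaws straddle the handle. Descending to grip.

{"api": "step_arm", "payload": {"steps": [[[0.08, 0, 2.5], [0, 0, 0]], [[0, 0, 2], [0, 0, 0]], [[0, 0, 1], [0, 0, 0]], [[0, 0, 0.4], [0, 0, 0]], [[0, 0, 0], [0, 0, 0]], [[0, 0, 0], [0, 0, 0]], [[0, 0, 0], [0, 0, 0]]]}}

```text
clock: 25.65
tool_pos: [0.4346, -0.2205, 0.0228]
eef_rot: [-0.044, 0.999, -0.0, 0.0]
contact_force: [-0.4, -0.1, 0.6]
opening: 1.003
finger_force: 0.0
```

{"api": "step_arm", "payload": {"steps": [[[0, 0, 0], [0, 0, 0]], [[0, 0, 0], [0, 0, 0]], [[0, 0, 0], [0, 0, 0]], [[0, 0, 0], [0, 0, 0]], [[0, 0, 0], [0, 0, 0]], [[0, 0, 0], [0, 0, 0]], [[0, 0, 0], [0, 0, 0]], [[0, 0, 0], [0, 0, 0]], [[0, 0, 0], [0, 0, 0]], [[0, 0, 0], [0, 0, 0]]], "claw": -1, "grip_force": 50}}

```text
clock: 26.9
tool_pos: [0.4344, -0.2204, 0.0225]
eef_rot: [-0.044, 0.999, 0.0, -0.0]
contact_force: [-0.2, -0.5, 0.6]
opening: 0.243
finger_force: 50.0
```

{"api": "step_arm", "payload": {"steps": [[[0, 0, -2], [0, 0, 0]], [[0, 0, -4], [0, 0, 0]], [[0, 0, -4], [0, 0, 0]], [[0, 0, -3], [0, 0, 0]], [[0, 0, 0], [0, 0, 0]], [[0, 0, 0], [0, 0, 0]], [[0, 0, 0], [0, 0, 0]]]}}

```text
clock: 27.78
tool_pos: [0.4337, -0.2201, 0.1513]
eef_rot: [-0.044, 0.999, 0.0, -0.001]
contact_force: [-0.7, 0.3, -0.8]
opening: 0.241
finger_force: 50.0
```

```bash
cat > k.py <<'E'
from h import *
import sys
goto(*[float(v) for v in sys.argv[1:5]])
E
cat > g.py <<'E'
from h import *
# bar pose in hand: handle red in top + rod; triangulated tip from both views
st=sensors.get_state();p=st["tool_pos"];M=R.from_quat(st["eef_rot"]).as_matrix()
goto(500,-104,140,119)
for n in("top","side"):
    c=snap(n);A=sum(snap(n)["img"].astype(float) for _ in range(4))/4
    print(n,"proj tcp",proj(c,[p])[0].round(1),"pred tip",proj(c,[p+M@[-.1,0,.012]])[0].round(1),"pred tip other",proj(c,[p+M@[.1,0,.012]])[0].round(1))
    u=proj(c,[p+M@[-.06,0,.012]])[0].astype(int);x,y=max(u[0]-32,0),max(u[1]-32,0)
    cv2.imwrite(f"pics/g_{n}.png",cv2.resize(A[y:y+64,x:x+64].astype(np.uint8),(400,400),interpolation=cv2.INTER_CUBIC)[:,:,::-1]);print("crop origin",x,y)
cv2.imwrite("pics/g.png",np.hstack([cv2.imread("pics/g_top.png"),cv2.imread("pics/g_side.png")]))
E
python3 g.py
```

```text
pos [ 433.7 -220.1  151.3] yaw_y 95.06 tilt [-0.13  0.05] q7 [ 0.67  0.73 -0.47  2.06  0.67  0.51  1.35] t 27.8 op 0.241 F [-0.7  0.3 -0.8]
 turn z -23.94  shift(before turn axes) cm [-7.63 10.98  1.13]  shift(after) [-11.43   6.94   1.13]
top proj tcp [377.6 252.3] pred tip [371.  213.6] pred tip other [381.8 292.8]
crop origin 341 196
side proj tcp [187.1 260.2] pred tip [228.7 262.5] pred tip other [145.7 264.8]
crop origin 180 230
```

View pics/g.png

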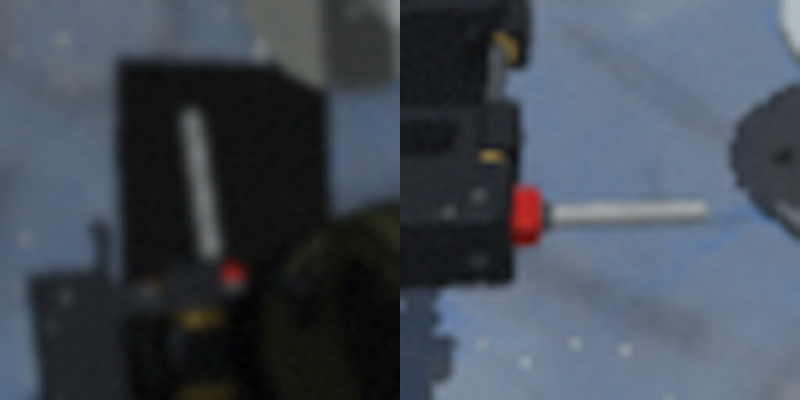

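The bar is gripped at 21.3 mm. The tip is seen within about 1 px of the prediction in both views, (371,213) top and (229,263.6) side. Next I'll approach the hole near 209°.

{"api": "step_arm", "payload": {"steps": [[[0, 0, 0], [0, 0, -8]], [[0, 0, 0], [0, 0, -8]], [[0, 0, 0], [0, 0, -8]], [[-2.1, 1.65, 0], [0, 0, 0]], [[-2.1, 1.65, 0], [0, 0, 0]], [[-2.1, 1.65, 0], [0, 0, 0]], [[-2.1, 1.65, 0], [0, 0, 0]], [[0, 0, 3], [0, 0, 0]], [[0, 0, 3], [0, 0, 0]], [[0, 0, 2], [0, 0, 0]], [[0, 0, 0.8], [0, 0, 0]], [[0, 0, 0], [0, 0, 0]]]}}

```text
clock: 29.78
tool_pos: [0.4758, -0.1218, 0.0644]
eef_rot: [-0.251, 0.968, 0.0, -0.0]
contact_force: [-0.5, -0.2, -0.1]
opening: 0.243
finger_force: 50.0
```

{"api": "step_arm", "payload": {"steps": [[[0, 0, 0], [0, 0, 0]], [[0, 0, 0], [0, 0, 0]]]}}

```text
clock: 30.02
tool_pos: [0.4762, -0.122, 0.0651]
eef_rot: [-0.251, 0.968, -0.0, 0.001]
contact_force: [0.7, -0.3, -1.1]
opening: 0.247
finger_force: 50.0
```

```bash
cat > p.py <<'E'
from h import *
import sys
# p.py r theta z : bar in hand, TCP at radius r, angle theta about jack axis
r_,th,z=[float(v) for v in sys.argv[1:4]];C=np.array([607.4,-48.5])
st=sensors.get_state();p=st["tool_pos"][:2]*1000-C;print("now r %.1f theta %.2f"%(np.hypot(*p),np.degrees(np.arctan2(p[1],p[0]))%360),"M",st["moment"].round(2))
q=C+r_*np.array([np.cos(np.radians(th)),np.sin(np.radians(th))]);goto(q[0],q[1],z,th-90)
E
python3 p.py 151 209 63
python3 - <<'E'
import sys;sys.path.insert(0,'.')
from h import *
t=snap("top");s=snap("side");st=sensors.get_state();p=st["tool_pos"];M=R.from_quat(st["eef_rot"]).as_matrix()
C=np.array([.6074,-.0485])
a=np.radians(209);h=np.array([[C[0]+.036*np.cos(a),C[1]+.036*np.sin(a),.05]])
for c in(t,s): print(c["n"],"tip",proj(c,[p+M@[-.1,0,.0125]])[0].round(1),"hole",proj(c,h)[0].round(1))
A=sum(snap("side")["img"].astype(float) for _ in range(4))/4
cv2.imwrite("pics/i9.png",cv2.resize(np.clip(A[220:285,205:290]*1.5,0,255).astype(np.uint8),None,fx=8,fy=8,interpolation=cv2.INTER_CUBIC)[:,:,::-1])
E
```

```text
now r 150.4 theta 209.26 M [0.06 0.05 0.  ]
pos [ 476.2 -122.    65.1] yaw_y 119.03 tilt [0.07 0.  ] q7 [ 0.38  0.88 -0.37  2.09  0.97  0.35  1.28] t 30.0 op 0.247 F [ 0.7 -0.3 -1.1]
 turn z 0.03  shift(before turn axes) cm [0.06 0.07 0.21]  shift(after) [0.06 0.07 0.21]
top tip [314.  206.7] hole [311.2 202.5]
side tip [243.6 248.1] hole [247.9 247. ]
```

View pics/i9.png

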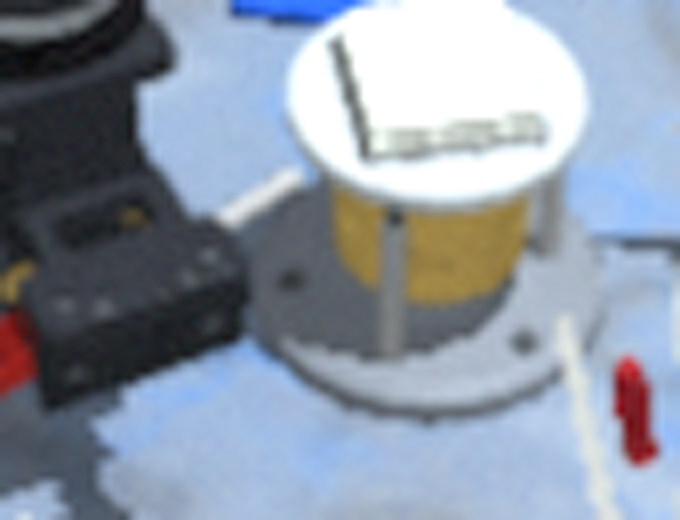

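```bash
python3 - <<'E'
from h import *
s=snap("side");t=snap("top");st=sensors.get_state();p=st["tool_pos"];M=R.from_quat(st["eef_rot"]).as_matrix()
for l in(.035,.05,.07,.1): print(l,proj(s,[p+M@[-l,0,.0125]])[0].round(1),proj(t,[p+M@[-l,0,.0125]])[0].round(1))
A=sum(snap("top")["img"].astype(float) for _ in range(6))/6
cv2.imwrite("pics/i10.png",cv2.resize(np.clip(A[180:250,280:350]*1.8,0,255).astype(np.uint8),None,fx=8,fy=8,interpolation=cv2.INTER_CUBIC)[:,:,::-1])
E
```

```text
0.035 [222.8 255.4] [325.4 226.8]
0.05 [227.7 253.7] [322.8 222.1]
0.07 [234.1 251.5] [319.2 216. ]
0.1 [243.5 248.2] [313.9 206.8]
```

View pics/i10.png

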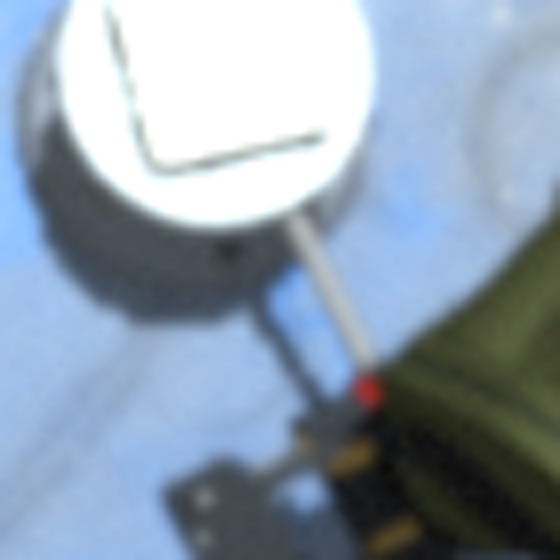

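The rod tip is pitched up about 14°: it sits about 6 px above the prediction in the side view. It probably grazed the stage rim on the way down. I'll back out, lay the bar flat on the mat and re-grip it, then approach from a larger radius.

{"api": "step_arm", "payload": {"steps": [[[2, 0, 0], [0, 0, 0]], [[3, 0, 0], [0, 0, 0]], [[0, 0, -3], [0, 0, 0]], [[0, 0, 0], [0, 0, 0]], [[0, 0, 0], [0, 0, 0]]]}}

```text
clock: 31.35
tool_pos: [0.4325, -0.146, 0.0943]
eef_rot: [-0.251, 0.968, 0.0, 0.0]
contact_force: [0.5, -0.3, -1.3]
opening: 0.246
finger_force: 50.0
```

```bash
python3 k.py 445 -265 60 119; python3 e.py 0.118 185 t11
```

```text
pos [ 432.5 -146.    94.3] yaw_y 119.05 tilt [0.05 0.03] q7 [ 0.46  0.81 -0.38  2.18  0.99  0.33  1.3 ] t 31.4 op 0.246 F [ 0.5 -0.3 -1.3]
 turn z 0.05  shift(before turn axes) cm [  4.69 -11.01   3.43]  shift(after) [  4.68 -11.02   3.43]
pos [ 432.5 -146.    94.3] yaw_y 119.05 tilt [0.05 0.03] q7 [ 0.46  0.81 -0.38  2.18  0.99  0.33  1.3 ] t 31.4 op 0.246 F [ 0.5 -0.3 -1.3]
 turn z 13.05  shift(before turn axes) cm [-33.25  25.75   7.25]  shift(after) [-26.57  32.6    7.25]
[296 175  24  24 423] [608.56281555 -49.80419242] ((608.7232055664062, -49.8857307434082), (56.05994415283203, 56.1007080078125), 13.27692985534668)[ WARN:0@5.195] global loadsave.cpp:1063 imwrite_ Unsupported depth image for selected encoder is fallbacked to CV_8U.
```

{"api": "step_arm", "payload": {"steps": [[[1.5, -3.6, 0], [0, 0, 0]], [[1.6, -3.7, 0], [0, 0, 0]], [[1.6, -3.7, 0], [0, 0, 0]], [[0, 0, 2], [0, 0, 0]], [[0, 0, 2], [0, 0, 0]], [[0, 0, 0.5], [0, 0, 0]], [[0, 0, 0], [0, 0, 0]], [[0, 0, 0], [0, 0, 0]]]}}

```text
clock: 32.65
tool_pos: [0.4448, -0.2651, 0.05]
eef_rot: [-0.251, 0.968, -0.0, 0.0]
contact_force: [0.9, 0.2, -0.7]
opening: 0.242
finger_force: 50.0
```

{"api": "step_arm", "payload": {"steps": [[[0, 0, 0.3], [0, 0, 0]], [[0, 0, 0.3], [0, 0, 0]], [[0, 0, 0.3], [0, 0, 0]], [[0, 0, 0.3], [0, 0, 0]], [[0, 0, 0.3], [0, 0, 0]], [[0, 0, 0.3], [0, 0, 0]], [[0, 0, 0.3], [0, 0, 0]], [[0, 0, 0.3], [0, 0, 0]], [[0, 0, 0.2], [0, 0, 0]], [[0, 0, 0], [0, 0, 0]], [[0, 0, 0], [0, 0, 0]]], "claw": -1, "grip_force": 5}}

```text
clock: 34.02
tool_pos: [0.4438, -0.2654, 0.0233]
eef_rot: [-0.251, 0.968, 0.0, -0.001]
contact_force: [-0.2, -0.3, -0.9]
opening: 0.251
finger_force: 5.0
```

```bash
python3 k.py 445 -265 22.5 119
```

```text
pos [ 443.8 -265.4   23.3] yaw_y 119.03 tilt [-0.07 -0.02] q7 [ 0.67  0.98 -0.37  2.01  1.05  0.36  1.52] t 34.0 op 0.251 F [-0.2 -0.3 -0.9]
 turn z 0.03  shift(before turn axes) cm [-0.13 -0.03  0.08]  shift(after) [-0.13 -0.03  0.08]
```

{"api": "step_arm", "payload": {"steps": [[[-0.1, 0, 0.08], [0, 0, 0]], [[0, 0, 0], [0, 0, 0]], [[0, 0, 0], [0, 0, 0]], [[0, 0, 0], [0, 0, 0]]], "claw": -0.2}}

```text
clock: 34.52
tool_pos: [0.4453, -0.2647, 0.0227]
eef_rot: [-0.251, 0.968, 0.0, 0.0]
contact_force: [0.2, -0.9, 0.3]
opening: 0.403
finger_force: 0.0
```

{"api": "step_arm", "payload": {"steps": [[[0, 0, 0], [0, 0, 0]], [[0, 0, 0], [0, 0, 0]], [[0, 0, 0], [0, 0, 0]], [[0, 0, 0], [0, 0, 0]], [[0, 0, 0], [0, 0, 0]]], "claw": -1, "grip_force": 58}}

```text
clock: 35.15
tool_pos: [0.4453, -0.2646, 0.0227]
eef_rot: [-0.251, 0.968, 0.0, -0.0]
contact_force: [0.0, 0.4, 0.3]
opening: 0.243
finger_force: 58.0
```

{"api": "step_arm", "payload": {"steps": [[[0, 0, -2], [0, 0, 0]], [[0, 0, -2], [0, 0, 0]], [[0, 0, 0], [0, 0, 0]], [[0, 0, 0], [0, 0, 0]], [[0, 0, 0], [0, 0, 0]]]}}

```text
clock: 35.78
tool_pos: [0.4448, -0.2645, 0.0619]
eef_rot: [-0.251, 0.968, 0.0, -0.001]
contact_force: [0.0, -0.1, -1.0]
opening: 0.245
finger_force: 58.0
```

```bash
cat > rod.py <<'E'
from h import *
# rod in the side view vs. prediction: bright pixels in a tube around the predicted rod
def rod(n=4):
    s=snap("side");A=sum(snap("side")["img"].astype(float) for _ in range(n))/n
    st=sensors.get_state();p=st["tool_pos"];M=R.from_quat(st["eef_rot"]).as_matrix()
    g=A.min(-1);out=[]
    for l in(.045,.055,.065,.075,.085,.093,.098,.103,.108):
        u=proj(s,[p+M@[-l,0,.0125]])[0]; x=int(round(u[0]));ys=np.arange(int(u[1])-12,int(u[1])+13);c=g[ys,x];i=c.argmax()
        w=np.clip(c[max(i-2,0):i+3]-c.mean(),0,None);out.append((l,round(float((w*ys[max(i-2,0):i+3]).sum()/w.sum()-u[1]),2),int(c.max())))
    print("rod row offset",out)
if __name__=="__main__": rod()
E
python3 rod.py; python3 p.py 168 209 63
```

```text
rod row offset [(0.045, -10.46, 111), (0.055, -4.99, 110), (0.065, 0.58, 166), (0.075, 0.55, 156), (0.085, 0.39, 159), (0.093, 0.69, 164), (0.098, 0.78, 153), (0.103, 4.28, 118), (0.108, 10.91, 130)]
now r 270.1 theta 233.09 M [ 0.05  0.04 -0.01]
pos [ 445.2 -264.5   62.4] yaw_y 119.06 tilt [-0.03  0.02] q7 [ 0.72  0.92 -0.46  2.01  0.96  0.45  1.6 ] t 36.0 op 0.24 F [ 0.5 -0.2 -0.7]
 turn z 0.06  shift(before turn axes) cm [-7.87 11.02 -0.06]  shift(after) [-7.86 11.03 -0.06]
```

The rod is level again and the length checks out. Approaching at working height from a radius of 168 mm.

{"api": "step_arm", "payload": {"steps": [[[-1.5, 2, 0], [0, 0, 0]], [[-2, 3, 0], [0, 0, 0]], [[-2.2, 3, 0], [0, 0, 0]], [[-2.2, 3, 0], [0, 0, 0]], [[0, 0, 0], [0, 0, 0]], [[0, 0, 0], [0, 0, 0]], [[0, 0, 0], [0, 0, 0]]]}}

```text
clock: 36.9
tool_pos: [0.4606, -0.1317, 0.0626]
eef_rot: [-0.25, 0.968, -0.0, -0.0]
contact_force: [-0.7, 0.0, -0.8]
opening: 0.244
finger_force: 58.0
```

```bash
python3 rod.py; python3 p.py 142 209 63
```

```text
rod row offset [(0.045, -12.06, 99), (0.055, -11.74, 104), (0.065, -11.6, 109), (0.075, 0.57, 158), (0.085, 0.72, 159), (0.093, 0.59, 156), (0.098, 0.97, 153), (0.103, -10.86, 111), (0.108, -8.33, 107)]
now r 168.1 theta 209.30 M [ 0.12  0.04 -0.  ]
pos [ 460.8 -130.8   62.7] yaw_y 118.98 tilt [ 0. -0.] q7 [ 0.39  0.88 -0.34  2.13  1.03  0.31  1.24] t 37.1 op 0.241 F [ 0.1  0.2 -0.8]
 turn z -0.02  shift(before turn axes) cm [-2.61  0.09 -0.03]  shift(after) [-2.61  0.09 -0.03]
```

{"api": "step_arm", "payload": {"steps": [[[-1.3, 0.05, 0], [0, 0, 0]], [[-1.3, 0.04, 0], [0, 0, 0]], [[-0.3, 0, 0], [0, 0, 0]], [[0, 0, 0], [0, 0, 0]], [[0, 0, 0], [0, 0, 0]]]}}

```text
clock: 37.78
tool_pos: [0.4854, -0.1155, 0.0626]
eef_rot: [-0.251, 0.968, -0.0, -0.0]
contact_force: [0.2, -0.2, -0.3]
opening: 0.244
finger_force: 58.0
```

{"api": "step_arm", "payload": {"steps": [[[-0.2, 0, 0], [0, 0, 0]], [[-0.2, 0, 0], [0, 0, 0]], [[0, 0, 0], [0, 0, 0]], [[0, 0, 0], [0, 0, 0]]]}}

```text
clock: 38.28
tool_pos: [0.4893, -0.1134, 0.0627]
eef_rot: [-0.251, 0.968, 0.0, -0.0]
contact_force: [-0.5, 0.6, -0.2]
opening: 0.242
finger_force: 58.0
```

{"api": "step_arm", "payload": {"steps": [[[-0.2, 0, 0], [0, 0, 0]], [[-0.2, 0, 0], [0, 0, 0]], [[0, 0, 0], [0, 0, 0]], [[0, 0, 0], [0, 0, 0]]]}}

```text
clock: 38.78
tool_pos: [0.4928, -0.1114, 0.0627]
eef_rot: [-0.251, 0.968, 0.0, -0.0]
contact_force: [-0.9, -0.1, -0.6]
opening: 0.244
finger_force: 58.0
```

At radius 131 there is no force, so the tip must be in the hole. Pushing deeper.

{"api": "step_arm", "payload": {"steps": [[[-0.3, 0, 0], [0, 0, 0]], [[-0.3, 0, 0], [0, 0, 0]], [[-0.3, 0, 0], [0, 0, 0]], [[-0.2, 0, 0], [0, 0, 0]], [[0, 0, 0], [0, 0, 0]], [[0, 0, 0], [0, 0, 0]]]}}

```text
clock: 39.52
tool_pos: [0.5023, -0.1061, 0.0627]
eef_rot: [-0.251, 0.968, 0.0, -0.0]
contact_force: [-0.3, -0.3, -0.8]
opening: 0.244
finger_force: 58.0
```

```bash
cat > arc.py <<'E'
import numpy as np,sys
# arc.py r step_deg: per-row shift (cm, tool axes before the row's turn) and turn for rotating anticlockwise by step about the jack axis
r,d=float(sys.argv[1]),np.radians(float(sys.argv[2]))
# tool x = radially outward, tool y = x rotated -90 (seen from above) -> tangential anticlockwise is -y
print("shift x %.3f y %.3f cm turn %.1f"%(r/10*(np.cos(d)-1),-r/10*np.sin(d),-np.degrees(d)))
E
python3 arc.py 119 4; python3 arc.py 119 5;python3 p.py 119 209 63
```

```text
shift x -0.029 y -0.830 cm turn -4.0
shift x -0.045 y -1.037 cm turn -5.0
now r 119.8 theta 208.73 M [ 0.03  0.02 -0.04]
pos [ 502.3 -106.1   62.7] yaw_y 119.04 tilt [-0.01 -0.  ] q7 [ 0.37  0.91 -0.43  2.02  0.93  0.42  1.29] t 39.5 op 0.244 F [-0.3 -0.3 -0.8]
 turn z 0.04  shift(before turn axes) cm [-0.08 -0.06 -0.03]  shift(after) [-0.08 -0.06 -0.03]
```

Now a stroke of about 30° anticlockwise.

{"api": "step_arm", "payload": {"steps": [[[-0.03, -0.83, 0], [0, 0, -4]], [[-0.03, -0.83, 0], [0, 0, -4]], [[-0.03, -0.83, 0], [0, 0, -4]], [[-0.03, -0.83, 0], [0, 0, -4]], [[0, 0, 0], [0, 0, 0]]]}}

```text
clock: 40.15
tool_pos: [0.52, -0.1307, 0.0621]
eef_rot: [-0.385, 0.923, 0.002, -0.001]
contact_force: [-4.4, 3.7, 0.3]
opening: 0.244
finger_force: 58.2
```

{"api": "step_arm", "payload": {"steps": [[[-0.03, -0.83, 0], [0, 0, -4]], [[-0.03, -0.83, 0], [0, 0, -4]], [[-0.03, -0.83, 0], [0, 0, -4]], [[0, 0, 0], [0, 0, 0]], [[0, 0, 0], [0, 0, 0]], [[0, 0, 0], [0, 0, 0]]]}}

```text
clock: 40.9
tool_pos: [0.5383, -0.1453, 0.0618]
eef_rot: [-0.48, 0.877, 0.003, -0.002]
contact_force: [-5.0, 5.0, -0.9]
opening: 0.238
finger_force: 58.3
```

```bash
python3 p.py 119 240 63
```

```text
now r 118.9 theta 234.51 M [1.11 1.21 0.64]
pos [ 538.3 -145.3   61.8] yaw_y 147.32 tilt [-0.36  0.19] q7 [ 0.54  0.98 -0.62  1.88  0.96  0.63  1.86] t 40.9 op 0.238 F [-5.   5.  -0.9]
 turn z -2.68  shift(before turn axes) cm [ 0.01 -1.14 -0.12]  shift(after) [ 0.06 -1.14 -0.12]
```

{"api": "step_arm", "payload": {"steps": [[[0, -0.5, -0.05], [0, 0, -0.5]], [[0, -0.5, 0], [0, 0, -0.5]], [[0, 0, 0], [0, 0, 0]], [[0, 0, 0], [0, 0, 0]]]}}

```text
clock: 41.4
tool_pos: [0.5461, -0.1503, 0.062]
eef_rot: [-0.488, 0.873, 0.003, -0.002]
contact_force: [-6.4, 6.3, -1.2]
opening: 0.236
finger_force: 58.4
```

```bash
cat > hole.py <<'E'
from h import *
import sys
def hole(n=10):
    s=snap("side");A=(sum(snap("side")["img"].astype(float) for _ in range(n))/n).astype(np.float32)
    a=np.arange(225,318,3);ar=np.radians(a);C=[.6074,-.0485]
    def row(z):
        P=np.c_[C[0]+.036*np.cos(ar),C[1]+.036*np.sin(ar),np.full(len(a),z)];u=proj(s,P).astype(np.float32)
        return cv2.remap(A,u[:,:1].copy(),u[:,1:].copy(),cv2.INTER_LINEAR).sum(-1).ravel()
    d=(row(.04)+row(.062))/2-(row(.046)+row(.05)+row(.054))/3
    print("dip",list(zip(a.tolist(),d.round().astype(int).tolist())))
hole()
E
python3 hole.py; python3 p.py 119 240 63
```

```text
dip [(225, -27), (228, -32), (231, -25), (234, 3), (237, 34), (240, 35), (243, 18), (246, -47), (249, -84), (252, -89), (255, -79), (258, -73), (261, -80), (264, -62), (267, -25), (270, -6), (273, 3), (276, 4), (279, 2), (282, 3), (285, 5), (288, 5), (291, 4), (294, 1), (297, 1), (300, 0), (303, 7), (306, 12), (309, 3), (312, -1), (315, 13)]
now r 118.8 theta 238.95 M [1.25 1.35 0.7 ]
pos [ 546.1 -150.3   62.1] yaw_y 148.37 tilt [-0.43  0.21] q7 [ 0.55  0.99 -0.64  1.85  0.95  0.65  1.91] t 42.0 op 0.243 F [-6.6  6.4 -1.2]
 turn z -1.63  shift(before turn axes) cm [ 0.02 -0.22 -0.09]  shift(after) [ 0.02 -0.22 -0.09]
```

{"api": "step_arm", "payload": {"steps": [[[0, 0.4, 0], [0, 0, 0]], [[0, 0.4, 0], [0, 0, 2]], [[0, 0, 0], [0, 0, 0]], [[0.5, 0, 0], [0, 0, 0]], [[1, 0, 0], [0, 0, 0]], [[1, 0, 0], [0, 0, 0]], [[0.5, 0, 0], [0, 0, 0]], [[0, 0, 0], [0, 0, 0]], [[0, 0, 0], [0, 0, 0]], [[0, 0, 0], [0, 0, 0]]]}}

```text
clock: 43.2
tool_pos: [0.527, -0.1738, 0.0633]
eef_rot: [-0.47, 0.883, 0.0, 0.0]
contact_force: [-0.4, -0.0, -0.7]
opening: 0.243
finger_force: 58.0
```

```bash
python3 p.py 149 176 63;python3 arc.py 149 -5; python3 rod.py; sed -i 's/^hole()/if __name__=="__main__": hole(6)/' hole.py; python3 hole.py
```

```text
now r 148.8 theta 237.32 M [0.09 0.1  0.03]
pos [ 527.  -173.8   63.3] yaw_y 146.07 tilt [0.03 0.02] q7 [ 0.59  0.97 -0.62  1.89  0.98  0.61  1.88] t 43.2 op 0.243 F [-0.4 -0.  -0.7]
 turn z 60.07  shift(before turn axes) cm [-7.45 13.24  0.03]  shift(after) [ 7.76 13.06  0.03]
shift x -0.057 y 1.299 cm turn 5.0
rod row offset [(0.045, 10.53, 92), (0.055, 10.81, 51), (0.065, 5.74, 42), (0.075, -11.37, 51), (0.085, 2.22, 74), (0.093, -12.19, 99), (0.098, -11.87, 168), (0.103, -11.28, 174), (0.108, -10.57, 176)]
dip [(225, -1), (228, -1), (231, -2), (234, -1), (237, 2), (240, -6), (243, -17), (246, -25), (249, -25), (252, -21), (255, -25), (258, -32), (261, -37), (264, -40), (267, -38), (270, -35), (273, -31), (276, -23), (279, -8), (282, 2), (285, 6), (288, 8), (291, 10), (294, 14), (297, 13), (300, 9), (303, 4), (306, 0), (309, 1), (312, 1), (315, 0)]
```

The side dip at about 295° agrees with the kinematics, which puts the next hole near 175.5°. Swinging back.

{"api": "step_arm", "payload": {"steps": [[[-0.06, 1.3, 0], [0, 0, 5]], [[-0.06, 1.3, 0], [0, 0, 5]], [[-0.06, 1.3, 0], [0, 0, 5]], [[-0.06, 1.3, 0], [0, 0, 5]], [[-0.06, 1.3, 0], [0, 0, 5]], [[-0.06, 1.3, 0], [0, 0, 5]], [[-0.06, 1.3, 0], [0, 0, 5]], [[-0.06, 1.3, 0], [0, 0, 5]], [[-0.06, 1.3, 0], [0, 0, 5]], [[-0.06, 1.3, 0], [0, 0, 5]], [[-0.06, 1.3, 0], [0, 0, 5]], [[-0.06, 1.3, 0], [0, 0, 5]]]}}

```text
clock: 45.3
tool_pos: [0.4617, -0.0392, 0.0633]
eef_rot: [0.036, 0.999, 0.0, 0.0]
contact_force: [-0.2, 0.6, -2.2]
opening: 0.243
finger_force: 58.0
```

{"api": "step_arm", "payload": {"steps": [[[0, 0.2, 0], [0, 0, 0.6]], [[0, 0, 0], [0, 0, 0]], [[0, 0, 0], [0, 0, 0]], [[0, 0, 0], [0, 0, 0]]]}}

```text
clock: 45.8
tool_pos: [0.4616, -0.0385, 0.0632]
eef_rot: [0.04, 0.999, -0.0, -0.0]
contact_force: [0.9, 0.1, -0.5]
opening: 0.244
finger_force: 58.0
```

```bash
python3 p.py 145 175.5 63
```

```text
now r 146.1 theta 176.09 M [ 0.09  0.   -0.01]
pos [461.6 -38.5  63.2] yaw_y 85.41 tilt [-0.   -0.01] q7 [ 0.08  0.86 -0.15  2.18  0.82  0.16  0.65] t 45.8 op 0.244 F [ 0.9  0.1 -0.5]
 turn z -0.09  shift(before turn axes) cm [-0.11  0.15  0.02]  shift(after) [-0.11  0.15  0.02]
```

{"api": "step_arm", "payload": {"steps": [[[-0.4, 0.15, 0], [0, 0, 0]], [[-0.3, 0, 0], [0, 0, 0]], [[-0.3, 0, 0], [0, 0, 0]], [[-0.3, 0, 0], [0, 0, 0]], [[0, 0, 0], [0, 0, 0]], [[0, 0, 0], [0, 0, 0]]]}}

```text
clock: 46.55
tool_pos: [0.4746, -0.0375, 0.0632]
eef_rot: [0.04, 0.999, 0.0, -0.0]
contact_force: [-0.8, 0.4, -0.1]
opening: 0.242
finger_force: 58.0
```

{"api": "step_arm", "payload": {"steps": [[[-0.3, 0, 0], [0, 0, 0]], [[-0.1, 0, 0], [0, 0, 0]], [[0, 0, 0], [0, 0, 0]], [[0, 0, 0], [0, 0, 0]]]}}

```text
clock: 47.05
tool_pos: [0.4787, -0.0378, 0.0632]
eef_rot: [0.04, 0.999, 0.0, -0.0]
contact_force: [-0.3, -0.3, -0.3]
opening: 0.247
finger_force: 58.0
```

{"api": "step_arm", "payload": {"steps": [[[-0.4, 0, 0], [0, 0, 0]], [[-0.4, 0, 0], [0, 0, 0]], [[-0.2, 0, 0], [0, 0, 0]], [[0, 0, 0], [0, 0, 0]]]}}

```text
clock: 47.55
tool_pos: [0.4889, -0.0386, 0.0632]
eef_rot: [0.04, 0.999, 0.0, 0.0]
contact_force: [-0.5, -1.0, -0.3]
opening: 0.248
finger_force: 58.0
```

{"api": "step_arm", "payload": {"steps": [[[-0.03, -0.83, 0], [0, 0, -4]], [[-0.05, -1.04, 0], [0, 0, -5]], [[-0.05, -1.04, 0], [0, 0, -5]], [[-0.05, -1.04, 0], [0, 0, -5]], [[-0.05, -1.04, 0], [0, 0, -5]], [[-0.05, -1.04, 0], [0, 0, -5]], [[-0.05, -1.04, 0], [0, 0, -5]], [[-0.05, -1.04, 0], [0, 0, -5]], [[-0.05, -1.04, 0], [0, 0, -5]], [[-0.05, -1.04, 0], [0, 0, -5]], [[-0.03, -0.83, 0], [0, 0, -4]], [[0, 0, 0], [0, 0, 0]]]}}

```text
clock: 49.05
tool_pos: [0.5257, -0.1345, 0.0624]
eef_rot: [-0.413, 0.911, 0.003, -0.002]
contact_force: [-5.2, 4.2, 1.4]
opening: 0.242
finger_force: 58.3
```

```bash
python3 p.py 119 239 63
```

```text
now r 118.6 theta 226.46 M [1.25 1.15 0.59]
pos [ 525.7 -134.5   62.4] yaw_y 138.74 tilt [-0.32  0.23] q7 [ 0.51  0.96 -0.6   1.92  0.98  0.59  1.67] t 49.0 op 0.242 F [-5.2  4.2  1.4]
 turn z -10.26  shift(before turn axes) cm [-0.14 -2.59 -0.06]  shift(after) [ 0.32 -2.57 -0.06]
```

{"api": "step_arm", "payload": {"steps": [[[-0.05, -1.04, 0], [0, 0, -5]], [[-0.03, -0.83, 0], [0, 0, -4]], [[0, -0.5, 0], [0, 0, -0.5]], [[0, -0.4, 0], [0, 0, -0.5]], [[0, 0, 0], [0, 0, 0]], [[0, 0, 0], [0, 0, 0]]]}}

```text
clock: 49.8
tool_pos: [0.5476, -0.1495, 0.0621]
eef_rot: [-0.491, 0.871, 0.004, -0.002]
contact_force: [-6.7, 6.2, -1.6]
opening: 0.246
finger_force: 58.4
```

```bash
python3 p.py 119 239 63
```

```text
now r 117.4 theta 239.35 M [1.46 1.37 0.73]
pos [ 547.6 -149.5   62.1] yaw_y 148.79 tilt [-0.4   0.26] q7 [ 0.56  1.   -0.67  1.85  0.97  0.67  1.9 ] t 49.8 op 0.246 F [-6.7  6.2 -1.6]
 turn z -0.21  shift(before turn axes) cm [ 0.16  0.07 -0.09]  shift(after) [ 0.16  0.07 -0.09]
```

{"api": "step_arm", "payload": {"steps": [[[0, 0.4, 0], [0, 0, 0]], [[0, 0.4, 0], [0, 0, 2]], [[0, 0, 0], [0, 0, 0]], [[0.5, 0, 0], [0, 0, 0]], [[1, 0, 0], [0, 0, 0]], [[1, 0, 0], [0, 0, 0]], [[0.3, 0, 0], [0, 0, 0]], [[0, 0, 0], [0, 0, 0]], [[0, 0, 0], [0, 0, 0]], [[0, 0, 0], [0, 0, 0]]]}}

```text
clock: 51.05
tool_pos: [0.5295, -0.1721, 0.0633]
eef_rot: [-0.473, 0.881, -0.0, 0.0]
contact_force: [0.4, 1.2, -1.4]
opening: 0.247
finger_force: 58.0
```

```bash
python3 p.py 146 175.5 63; python3 hole.py
```

```text
now r 146.1 theta 237.76 M [ 0.08  0.06 -0.05]
pos [ 529.5 -172.1   63.3] yaw_y 146.47 tilt [0.03 0.01] q7 [ 0.6   0.98 -0.64  1.89  0.99  0.64  1.87] t 51.0 op 0.247 F [ 0.4  1.2 -1.4]
 turn z 60.97  shift(before turn axes) cm [-7.52 13.09  0.03]  shift(after) [ 7.8  12.93  0.03]
dip [(225, -9), (228, -8), (231, -8), (234, -9), (237, -9), (240, -18), (243, -29), (246, -35), (249, -33), (252, -29), (255, -31), (258, -34), (261, -38), (264, -37), (267, -35), (270, -35), (273, -36), (276, -38), (279, -33), (282, -26), (285, -16), (288, -6), (291, 3), (294, 8), (297, 8), (300, 6), (303, 1), (306, -2), (309, -1), (312, 0), (315, 2)]
```

Dip at about 296.5°, so the hole is near 176°. Second swing back, then insert.

{"api": "step_arm", "payload": {"steps": [[[-0.04, 1.3, 0], [0, 0, 5]], [[-0.04, 1.3, 0], [0, 0, 5]], [[-0.04, 1.3, 0], [0, 0, 5]], [[-0.04, 1.3, 0], [0, 0, 5]], [[-0.04, 1.3, 0], [0, 0, 5]], [[-0.04, 1.3, 0], [0, 0, 5]], [[-0.04, 1.3, 0], [0, 0, 5]], [[-0.04, 1.3, 0], [0, 0, 5]], [[-0.04, 1.3, 0], [0, 0, 5]], [[-0.04, 1.3, 0], [0, 0, 5]], [[-0.04, 1.3, 0], [0, 0, 5]], [[-0.04, 1.3, 0], [0, 0, 5]]]}}

```text
clock: 52.9
tool_pos: [0.4612, -0.039, 0.0633]
eef_rot: [0.032, 0.999, 0.0, 0.0]
contact_force: [0.5, 0.2, -1.4]
opening: 0.245
finger_force: 58.0
```

{"api": "step_arm", "payload": {"steps": [[[0, 0.2, 0], [0, 0, 0.6]], [[0, 0, 0], [0, 0, 0]], [[0, 0, 0], [0, 0, 0]], [[0, 0, 0], [0, 0, 0]]]}}

```text
clock: 53.4
tool_pos: [0.4611, -0.0384, 0.0632]
eef_rot: [0.037, 0.999, -0.0, -0.0]
contact_force: [0.2, -0.4, -1.2]
opening: 0.246
finger_force: 58.0
```

```bash
python3 p.py 145 176 63
```

```text
now r 146.6 theta 176.04 M [0.04 0.04 0.01]
pos [461.1 -38.4  63.2] yaw_y 85.81 tilt [-0.   -0.01] q7 [ 0.09  0.86 -0.18  2.18  0.9   0.17  0.58] t 53.4 op 0.246 F [ 0.2 -0.4 -1.2]
 turn z -0.19  shift(before turn axes) cm [-0.16  0.01  0.02]  shift(after) [-0.16  0.01  0.02]
```

{"api": "step_arm", "payload": {"steps": [[[-0.5, 0, 0], [0, 0, 0]], [[-0.3, 0, 0], [0, 0, 0]], [[-0.3, 0, 0], [0, 0, 0]], [[-0.3, 0, 0], [0, 0, 0]], [[-0.3, 0, 0], [0, 0, 0]], [[0, 0, 0], [0, 0, 0]], [[0, 0, 0], [0, 0, 0]]]}}

```text
clock: 54.28
tool_pos: [0.4779, -0.039, 0.0632]
eef_rot: [0.036, 0.999, 0.0, -0.0]
contact_force: [0.1, 0.0, -0.4]
opening: 0.244
finger_force: 58.0
```

{"api": "step_arm", "payload": {"steps": [[[-0.4, 0, 0], [0, 0, 0]], [[-0.4, 0, 0], [0, 0, 0]], [[-0.2, 0, 0], [0, 0, 0]], [[0, 0, 0], [0, 0, 0]]]}}

```text
clock: 54.78
tool_pos: [0.4883, -0.0397, 0.0632]
eef_rot: [0.036, 0.999, 0.0, 0.0]
contact_force: [0.5, 0.9, -0.9]
opening: 0.241
finger_force: 58.0
```

```bash
python3 p.py 119 176 63
```

```text
now r 119.4 theta 175.79 M [ 0.03  0.01 -0.07]
pos [488.3 -39.7  63.2] yaw_y 85.83 tilt [0.01 0.01] q7 [ 0.15  0.88 -0.27  2.1   0.85  0.28  0.64] t 54.8 op 0.241 F [ 0.5  0.9 -0.9]
 turn z -0.17  shift(before turn axes) cm [-0.04 -0.04  0.02]  shift(after) [-0.04 -0.04  0.02]
```

{"api": "step_arm", "payload": {"steps": [[[-0.03, -0.83, 0], [0, 0, -4]], [[-0.05, -1.04, 0], [0, 0, -5]], [[-0.05, -1.04, 0], [0, 0, -5]], [[-0.05, -1.04, 0], [0, 0, -5]], [[-0.05, -1.04, 0], [0, 0, -5]], [[-0.05, -1.04, 0], [0, 0, -5]], [[-0.05, -1.04, 0], [0, 0, -5]], [[-0.05, -1.04, 0], [0, 0, -5]], [[-0.05, -1.04, 0], [0, 0, -5]], [[-0.05, -1.04, 0], [0, 0, -5]], [[-0.03, -0.83, 0], [0, 0, -4]], [[0, 0, 0], [0, 0, 0]]]}}

```text
clock: 56.28
tool_pos: [0.5258, -0.1353, 0.0624]
eef_rot: [-0.416, 0.909, 0.003, -0.002]
contact_force: [-5.8, 4.6, 1.4]
opening: 0.245
finger_force: 58.3
```

{"api": "step_arm", "payload": {"steps": [[[-0.05, -1.04, 0], [0, 0, -5]], [[-0.03, -0.83, 0], [0, 0, -4]], [[0, -0.5, 0], [0, 0, -0.5]], [[0, -0.3, 0], [0, 0, -0.5]], [[0, 0, 0], [0, 0, 0]], [[0, 0, 0], [0, 0, 0]]]}}

```text
clock: 57.02
tool_pos: [0.5469, -0.1499, 0.0621]
eef_rot: [-0.494, 0.87, 0.004, -0.002]
contact_force: [-5.6, 6.7, -0.7]
opening: 0.243
finger_force: 58.4
```

```bash
python3 p.py 119 239 63
```

```text
now r 118.1 theta 239.15 M [1.44 1.35 0.7 ]
pos [ 546.9 -149.9   62.1] yaw_y 149.18 tilt [-0.41  0.24] q7 [ 0.58  1.   -0.69  1.85  0.99  0.69  1.89] t 57.0 op 0.243 F [-5.6  6.7 -0.7]
 turn z 0.18  shift(before turn axes) cm [ 0.09  0.03 -0.09]  shift(after) [ 0.09  0.03 -0.09]
```

{"api": "step_arm", "payload": {"steps": [[[0, 0.4, 0], [0, 0, 0]], [[0, 0.4, 0], [0, 0, 2]], [[0, 0, 0], [0, 0, 0]], [[0.5, 0, 0], [0, 0, 0]], [[1, 0, 0], [0, 0, 0]], [[1, 0, 0], [0, 0, 0]], [[0.3, 0, 0], [0, 0, 0]], [[0, 0, 0], [0, 0, 0]], [[0, 0, 0], [0, 0, 0]], [[0, 0, 0], [0, 0, 0]]]}}

```text
clock: 58.28
tool_pos: [0.5289, -0.1724, 0.0633]
eef_rot: [-0.476, 0.879, 0.0, 0.0]
contact_force: [-0.4, 0.0, -1.5]
opening: 0.243
finger_force: 58.0
```

```bash
python3 p.py 146 175.5 63; python3 hole.py
```

```text
now r 146.6 theta 237.64 M [0.08 0.02 0.01]
pos [ 528.9 -172.4   63.3] yaw_y 146.87 tilt [0.02 0.01] q7 [ 0.61  0.99 -0.67  1.89  1.02  0.65  1.86] t 58.3 op 0.243 F [-0.4  0.  -1.5]
 turn z 61.37  shift(before turn axes) cm [-7.67 13.01  0.03]  shift(after) [ 7.75 12.96  0.03]
dip [(225, -5), (228, -7), (231, -9), (234, -12), (237, -12), (240, -19), (243, -26), (246, -33), (249, -34), (252, -29), (255, -30), (258, -33), (261, -33), (264, -31), (267, -29), (270, -29), (273, -31), (276, -33), (279, -28), (282, -24), (285, -16), (288, -5), (291, 5), (294, 13), (297, 14), (300, 10), (303, 5), (306, 2), (309, 1), (312, 0), (315, 3)]
```

Third cycle.

{"api": "step_arm", "payload": {"steps": [[[-0.04, 1.3, 0], [0, 0, 5]], [[-0.04, 1.3, 0], [0, 0, 5]], [[-0.04, 1.3, 0], [0, 0, 5]], [[-0.04, 1.3, 0], [0, 0, 5]], [[-0.04, 1.3, 0], [0, 0, 5]], [[-0.04, 1.3, 0], [0, 0, 5]], [[-0.04, 1.3, 0], [0, 0, 5]], [[-0.04, 1.3, 0], [0, 0, 5]], [[-0.04, 1.3, 0], [0, 0, 5]], [[-0.04, 1.3, 0], [0, 0, 5]], [[-0.04, 1.3, 0], [0, 0, 5]], [[-0.04, 1.3, 0], [0, 0, 5]]]}}

```text
clock: 60.12
tool_pos: [0.4597, -0.0398, 0.0633]
eef_rot: [0.029, 1.0, 0.0, 0.0]
contact_force: [0.5, -0.3, -1.3]
opening: 0.244
finger_force: 58.0
```

{"api": "step_arm", "payload": {"steps": [[[0, 0.2, 0], [0, 0, 0.8]], [[0, 0, 0], [0, 0, 0]], [[0, 0, 0], [0, 0, 0]], [[-0.2, 0, 0], [0, 0, 0]], [[0, 0, 0], [0, 0, 0]]]}}

```text
clock: 60.75
tool_pos: [0.462, -0.039, 0.0632]
eef_rot: [0.035, 0.999, 0.0, 0.0]
contact_force: [0.1, 0.6, -0.9]
opening: 0.246
finger_force: 58.0
```

```bash
python3 p.py 145 176 63
```

```text
now r 145.7 theta 176.27 M [0.04 0.04 0.  ]
pos [462.  -39.   63.2] yaw_y 86.01 tilt [0.02 0.01] q7 [ 0.12  0.86 -0.22  2.18  0.99  0.2   0.5 ] t 60.8 op 0.246 F [ 0.1  0.6 -0.9]
 turn z 0.01  shift(before turn axes) cm [-0.07  0.07  0.02]  shift(after) [-0.07  0.07  0.02]
```

{"api": "step_arm", "payload": {"steps": [[[-0.3, 0, 0], [0, 0, 0]], [[-0.3, 0, 0], [0, 0, 0]], [[-0.3, 0, 0], [0, 0, 0]], [[-0.3, 0, 0], [0, 0, 0]], [[-0.3, 0, 0], [0, 0, 0]], [[0, 0, 0], [0, 0, 0]], [[0, 0, 0], [0, 0, 0]]]}}

```text
clock: 61.62
tool_pos: [0.4771, -0.0393, 0.0633]
eef_rot: [0.034, 0.999, 0.0, 0.0]
contact_force: [0.9, 1.9, -1.8]
opening: 0.245
finger_force: 58.0
```

{"api": "step_arm", "payload": {"steps": [[[-0.4, 0, 0], [0, 0, 0]], [[-0.4, 0, 0], [0, 0, 0]], [[-0.3, 0, 0], [0, 0, 0]], [[0, 0, 0], [0, 0, 0]]]}}

```text
clock: 62.12
tool_pos: [0.4882, -0.0402, 0.0632]
eef_rot: [0.034, 0.999, 0.0, 0.0]
contact_force: [0.3, 2.1, -1.9]
opening: 0.248
finger_force: 58.0
```

{"api": "step_arm", "payload": {"steps": [[[-0.03, -0.83, 0], [0, 0, -4]], [[-0.05, -1.04, 0], [0, 0, -5]], [[-0.05, -1.04, 0], [0, 0, -5]], [[-0.05, -1.04, 0], [0, 0, -5]], [[-0.05, -1.04, 0], [0, 0, -5]], [[-0.05, -1.04, 0], [0, 0, -5]], [[-0.05, -1.04, 0], [0, 0, -5]], [[-0.05, -1.04, 0], [0, 0, -5]], [[-0.05, -1.04, 0], [0, 0, -5]], [[-0.05, -1.04, 0], [0, 0, -5]], [[-0.03, -0.83, 0], [0, 0, -4]], [[0, 0, 0], [0, 0, 0]]]}}

```text
clock: 63.62
tool_pos: [0.5266, -0.1365, 0.0626]
eef_rot: [-0.417, 0.909, 0.002, -0.001]
contact_force: [-4.6, 6.4, 0.5]
opening: 0.246
finger_force: 58.3
```

{"api": "step_arm", "payload": {"steps": [[[-0.05, -1.04, 0], [0, 0, -5]], [[-0.03, -0.83, 0], [0, 0, -4]], [[0, -0.5, 0], [0, 0, -0.5]], [[0, -0.2, 0], [0, 0, 0]], [[0, 0, 0], [0, 0, 0]], [[0, 0, 0], [0, 0, 0]]]}}

```text
clock: 64.38
tool_pos: [0.5464, -0.1506, 0.0624]
eef_rot: [-0.491, 0.871, 0.003, -0.002]
contact_force: [-6.5, 6.6, 0.9]
opening: 0.242
finger_force: 58.5
```

```bash
python3 p.py 119 239 63
```

```text
now r 119.0 theta 239.17 M [1.71 1.27 0.72]
pos [ 546.4 -150.6   62.4] yaw_y 148.79 tilt [-0.36  0.19] q7 [ 0.59  1.01 -0.72  1.85  1.02  0.71  1.86] t 64.4 op 0.242 F [-6.5  6.6  0.9]
 turn z -0.21  shift(before turn axes) cm [ 0.    0.03 -0.06]  shift(after) [ 0.    0.03 -0.06]
```

{"api": "step_arm", "payload": {"steps": [[[0, 0.4, 0], [0, 0, 0]], [[0, 0.4, 0], [0, 0, 2]], [[0, 0, 0], [0, 0, 0]], [[0.5, 0, 0], [0, 0, 0]], [[1, 0, 0], [0, 0, 0]], [[1, 0, 0], [0, 0, 0]], [[0.3, 0, 0], [0, 0, 0]], [[0, 0, 0], [0, 0, 0]], [[0, 0, 0], [0, 0, 0]], [[0, 0, 0], [0, 0, 0]]]}}

```text
clock: 65.62
tool_pos: [0.5279, -0.1723, 0.0633]
eef_rot: [-0.474, 0.881, -0.0, 0.0]
contact_force: [0.6, 0.7, -0.5]
opening: 0.24
finger_force: 58.0
```

```bash
python3 p.py 146 175.5 63; python3 hole.py; python3 rod.py; python3 e.py 0.142 185 t12
```

```text
now r 147.1 theta 237.28 M [ 0.07  0.02 -0.01]
pos [ 527.9 -172.3   63.3] yaw_y 146.57 tilt [0.02 0.01] q7 [ 0.63  0.99 -0.7   1.89  1.04  0.67  1.83] t 65.6 op 0.24 F [ 0.6  0.7 -0.5]
 turn z 61.07  shift(before turn axes) cm [-7.65 12.96  0.03]  shift(after) [ 7.64 12.96  0.03]
dip [(225, -6), (228, -5), (231, -4), (234, -8), (237, -13), (240, -21), (243, -25), (246, -32), (249, -34), (252, -36), (255, -37), (258, -33), (261, -31), (264, -30), (267, -32), (270, -32), (273, -34), (276, -37), (279, -30), (282, -20), (285, -6), (288, 3), (291, 10), (294, 17), (297, 18), (300, 16), (303, 11), (306, 7), (309, 10), (312, 13), (315, 16)]
rod row offset [(0.045, 10.85, 82), (0.055, 11.29, 58), (0.065, 7.67, 43), (0.075, -11.74, 47), (0.085, 1.81, 57), (0.093, 4.49, 55), (0.098, -8.01, 49), (0.103, -6.21, 50), (0.108, -12.07, 83)]
pos [ 527.6 -172.5   63.2] yaw_y 146.55 tilt [-0.  0.] q7 [ 0.63  0.99 -0.7   1.89  1.04  0.67  1.83] t 66.2 op 0.24 F [-0.8  0.1 -0.4]
 turn z 40.55  shift(before turn axes) cm [-38.36  16.89   4.14]  shift(after) [-18.17  37.77   4.14]
[296 173  26  25 454] [608.53879877 -49.53869551] ((608.8602294921875, -49.430599212646484), (57.285831451416016, 56.72517395019531), 13.255950927734375)[ WARN:0@5.966] global loadsave.cpp:1063 imwrite_ Unsupported depth image for selected encoder is fallbacked to CV_8U.
```

View pics/t12.png

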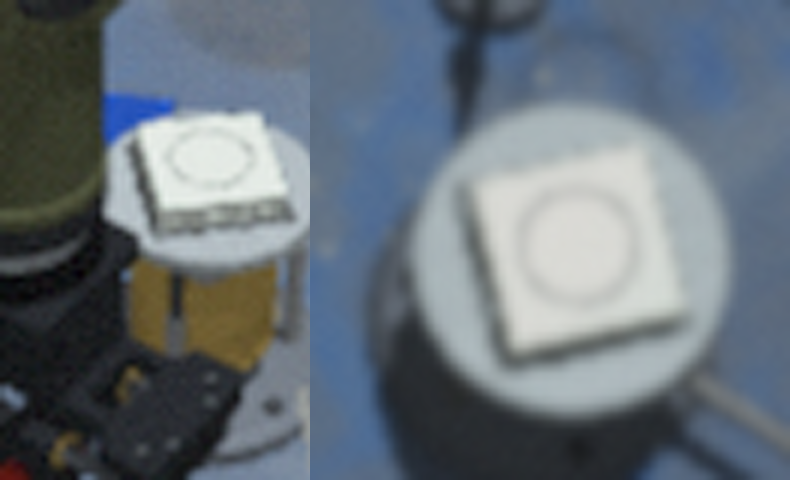

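The pile is intact and rising. I've now viewed 16 pictures, two over the 14 allowed, so I'll use numbers only from here. About 64° remains, so here is the fourth full cycle.

{"api": "step_arm", "payload": {"steps": [[[-0.04, 1.3, 0], [0, 0, 5]], [[-0.04, 1.3, 0], [0, 0, 5]], [[-0.04, 1.3, 0], [0, 0, 5]], [[-0.04, 1.3, 0], [0, 0, 5]], [[-0.04, 1.3, 0], [0, 0, 5]], [[-0.04, 1.3, 0], [0, 0, 5]], [[-0.04, 1.3, 0], [0, 0, 5]], [[-0.04, 1.3, 0], [0, 0, 5]], [[-0.04, 1.3, 0], [0, 0, 5]], [[-0.04, 1.3, 0], [0, 0, 5]], [[-0.04, 1.3, 0], [0, 0, 5]], [[-0.04, 1.3, 0], [0, 0, 5]]]}}

```text
clock: 68.03
tool_pos: [0.4594, -0.0393, 0.0633]
eef_rot: [0.031, 1.0, 0.0, 0.0]
contact_force: [-0.0, 0.7, -0.5]
opening: 0.244
finger_force: 58.0
```

{"api": "step_arm", "payload": {"steps": [[[0, 0.05, 0], [0, 0, 0.4]], [[0, 0, 0], [0, 0, 0]], [[0, 0, 0], [0, 0, 0]], [[-0.2, 0, 0], [0, 0, 0]], [[0, 0, 0], [0, 0, 0]]]}}

```text
clock: 68.65
tool_pos: [0.4616, -0.04, 0.0632]
eef_rot: [0.034, 0.999, 0.0, 0.0]
contact_force: [-0.6, -0.5, -0.5]
opening: 0.241
finger_force: 58.0
```

```bash
python3 p.py 145 176.3 63
```

```text
now r 146.1 theta 176.67 M [0.03 0.   0.03]
pos [461.6 -40.   63.2] yaw_y 86.11 tilt [0.02 0.01] q7 [ 0.16  0.87 -0.28  2.17  1.08  0.24  0.42] t 68.7 op 0.241 F [-0.6 -0.5 -0.5]
 turn z -0.19  shift(before turn axes) cm [-0.11  0.09  0.02]  shift(after) [-0.11  0.09  0.02]
```

{"api": "step_arm", "payload": {"steps": [[[-0.3, 0, 0], [0, 0, 0]], [[-0.3, 0, 0], [0, 0, 0]], [[-0.3, 0, 0], [0, 0, 0]], [[-0.3, 0, 0], [0, 0, 0]], [[-0.3, 0, 0], [0, 0, 0]], [[0, 0, 0], [0, 0, 0]], [[0, 0, 0], [0, 0, 0]]]}}

```text
clock: 69.53
tool_pos: [0.4768, -0.0401, 0.0633]
eef_rot: [0.033, 0.999, 0.001, 0.001]
contact_force: [1.0, 1.5, -1.7]
opening: 0.239
finger_force: 58.0
```

{"api": "step_arm", "payload": {"steps": [[[-0.4, 0, 0], [0, 0, 0]], [[-0.4, 0, 0], [0, 0, 0]], [[-0.3, 0, 0], [0, 0, 0]], [[0, 0, 0], [0, 0, 0]]]}}

```text
clock: 70.03
tool_pos: [0.4877, -0.0411, 0.0632]
eef_rot: [0.034, 0.999, 0.001, 0.0]
contact_force: [-0.5, 2.2, -1.1]
opening: 0.236
finger_force: 58.1
```

{"api": "step_arm", "payload": {"steps": [[[-0.03, -0.83, 0], [0, 0, -4]], [[-0.05, -1.04, 0], [0, 0, -5]], [[-0.05, -1.04, 0], [0, 0, -5]], [[-0.05, -1.04, 0], [0, 0, -5]], [[-0.05, -1.04, 0], [0, 0, -5]], [[-0.05, -1.04, 0], [0, 0, -5]], [[-0.05, -1.04, 0], [0, 0, -5]], [[-0.05, -1.04, 0], [0, 0, -5]], [[-0.05, -1.04, 0], [0, 0, -5]], [[-0.05, -1.04, 0], [0, 0, -5]], [[-0.03, -0.83, 0], [0, 0, -4]], [[0, 0, 0], [0, 0, 0]]]}}

```text
clock: 71.53
tool_pos: [0.5266, -0.1376, 0.0626]
eef_rot: [-0.417, 0.909, 0.002, -0.001]
contact_force: [-4.1, 5.3, -0.0]
opening: 0.237
finger_force: 58.3
```

{"api": "step_arm", "payload": {"steps": [[[-0.05, -1.04, 0], [0, 0, -5]], [[-0.03, -0.83, 0], [0, 0, -4]], [[0, -0.4, 0], [0, 0, -0.5]], [[0, -0.2, 0], [0, 0, 0]], [[0, 0, 0], [0, 0, 0]], [[0, 0, 0], [0, 0, 0]]]}}

```text
clock: 72.28
tool_pos: [0.5455, -0.1513, 0.0624]
eef_rot: [-0.491, 0.871, 0.003, -0.002]
contact_force: [-6.6, 6.5, 1.2]
opening: 0.242
finger_force: 58.5
```

```bash
python3 p.py 119 239 63
```

```text
now r 120.0 theta 238.95 M [1.63 1.22 0.76]
pos [ 545.5 -151.3   62.4] yaw_y 148.86 tilt [-0.35  0.17] q7 [ 0.61  1.02 -0.75  1.85  1.04  0.73  1.85] t 72.3 op 0.242 F [-6.6  6.5  1.2]
 turn z -0.14  shift(before turn axes) cm [-0.1  -0.01 -0.06]  shift(after) [-0.1  -0.01 -0.06]
```

{"api": "step_arm", "payload": {"steps": [[[0, 0.4, 0], [0, 0, 0]], [[0, 0.4, 0], [0, 0, 2]], [[0, 0, 0], [0, 0, 0]], [[0.5, 0, 0], [0, 0, 0]], [[1, 0, 0], [0, 0, 0]], [[1, 0, 0], [0, 0, 0]], [[0.3, 0, 0], [0, 0, 0]], [[0, 0, 0], [0, 0, 0]], [[0, 0, 0], [0, 0, 0]], [[0, 0, 0], [0, 0, 0]]]}}

```text
clock: 73.53
tool_pos: [0.5269, -0.1726, 0.0633]
eef_rot: [-0.475, 0.88, 0.0, 0.0]
contact_force: [0.2, 1.1, -0.4]
opening: 0.242
finger_force: 58.0
```

```bash
python3 p.py 146 176 63; python3 hole.py; cat > lev.py <<'E'
from h import *
n=6
t=snap("top");s=snap("side")
T=sum(snap("top")["img"].astype(float) for _ in range(n))/n;S=sum(snap("side")["img"].astype(float) for _ in range(n))/n
np.save("T.npy",T);np.save("S.npy",S)
def tipred(A,box,key):
    x,y,w,h=box;I=A[y:y+h,x:x+w];rr=I[...,0]-np.maximum(I[...,1],I[...,2]);q=np.argwhere(rr>18)[:,::-1]+[x,y];ww=rr[rr>18]
    q=q[np.argsort(key(q))];return q[:4].tolist(),q[-2:].tolist()
print("ptr top",tipred(T,(288,120,20,45),lambda q:-q[:,1]))
print("ptr side",tipred(S,(285,200,35,28),lambda q:q[:,0]))
def plate(A,box,th):
    x,y,w,h=box;m=(A.min(-1)>th);k=np.zeros(m.shape,bool);k[y:y+h,x:x+w]=1
    b=max(blobs(m&k,80),key=lambda b:b[0][4]);return b
for th in(175,185,195):
    bt=plate(T,(285,160,45,52),th);bs=plate(S,(235,190,50,55),th)
    print(th,bt[0],bs[0],[v.round(4) for v in tri(t,bt[1],s,bs[1])])
E
python3 lev.py
```

```text
now r 148.0 theta 237.02 M [0.13 0.03 0.  ]
pos [ 526.9 -172.6   63.3] yaw_y 146.67 tilt [0.02 0.01] q7 [ 0.64  1.   -0.73  1.89  1.06  0.7   1.81] t 73.5 op 0.242 F [ 0.2  1.1 -0.4]
 turn z 60.67  shift(before turn axes) cm [-7.64 12.82  0.03]  shift(after) [ 7.43 12.94  0.03]
dip [(225, -1), (228, 0), (231, 3), (234, 2), (237, 2), (240, -8), (243, -19), (246, -31), (249, -36), (252, -35), (255, -36), (258, -33), (261, -29), (264, -29), (267, -32), (270, -34), (273, -34), (276, -33), (279, -25), (282, -15), (285, -2), (288, 6), (291, 13), (294, 16), (297, 17), (300, 19), (303, 16), (306, 10), (309, 7), (312, 8), (315, 6)]
ptr top ([[299, 150], [298, 150], [300, 149], [298, 149]], [[299, 138], [300, 138]])
ptr side ([[293, 203], [293, 204], [293, 206], [293, 205]], [[305, 215], [305, 216]])
175 [296 172  27  26 503] [248 212  30  24 436] [array([ 0.6131, -0.0511,  0.1347]), np.float64(0.0026)]
185 [296 172  26  25 461] [248 212  25  16 310] [array([ 0.6085, -0.0501,  0.143 ]), np.float64(0.0019)]
195 [297 173  24  24 414] [248 212  25  16 287] [array([ 0.6085, -0.0502,  0.1433]), np.float64(0.002)]
```

```bash
python3 - <<'E'
from h import *
t=snap("top");s=snap("side");T=np.load("T.npy");S=np.load("S.npy")
rs=S[...,0]-S[...,1];print(rs[212:219,288:306].round().astype(int))
rt=T[...,0]-np.maximum(T[...,1],T[...,2]);print(rt[144:158,295:303].round().astype(int))
for ut,us in(((298.3,150.5),(292.8,215.2)),((298.2,151.5),(292.3,215.2))): print(tri(t,ut,s,us))
E
```

```text
[[-12  -9  -7  -8  -8  -9  -6   1   2   5   7   7   8   7   2  -3  -8 -11]
 [-10 -10 -10 -10 -10 -10 -10 -10 -11  -9  -9  -8  -8 -10 -10 -12 -14 -12]
 [-10 -10 -10 -11  13  49  66  67  64  69  63  63  62  54  42  40  30  13]
 [-10 -10 -10 -11  10  44  67  78  88 113 116 126 128 122 113 116 111  72]
 [-12 -10 -11 -12 -12 -14 -12  -9  -2   6  13  26  49  74  89  96 111  90]
 [-16 -15 -15 -14 -15 -15 -16 -16 -18 -19 -19 -18 -10  -4   0   0  10  16]
 [-18 -18 -18 -17 -18 -18 -18 -20 -20 -20 -22 -25 -25 -26 -27 -25 -25 -19]]
[[-18 -17  -9  27  79  78  28 -13]
 [-18 -16  -7  28  76  67  18 -13]
 [-18 -15  -5  32  71  52   8 -14]
 [-18 -14  -3  35  65  38   0 -16]
 [-18 -14  -1  34  57  27  -6 -17]
 [-18 -12  -1  32  50  19 -10 -18]
 [-17 -12  -1  28  38  10 -13 -18]
 [-16 -12  -3  13  18  -1 -16 -18]
 [-16 -12  -7  -3  -5 -13 -18 -18]
 [-15 -11  -8 -12 -16 -18 -18 -19]
 [-14 -10 -10 -14 -17 -20 -19 -18]
 [-13  -9 -11 -15 -18 -19 -17 -17]
 [-10  -8 -11 -15 -17 -16 -14 -14]
 [-10  -9 -10 -14 -14 -15 -16 -18]]
(array([ 0.70181333, -0.02425461,  0.14176292]), np.float64(0.0023511185022485797))
(array([ 0.69984431, -0.02394201,  0.14119982]), np.float64(0.0010840132071658862))
```

The pointer reads about 144 mm and the pile top about 143.2 mm with the same camera bias. The pile is therefore about 0.8 mm low, which needs roughly 7° more. One more short stroke in the next hole.

{"api": "step_arm", "payload": {"steps": [[[-0.05, 1.3, 0], [0, 0, 5]], [[-0.05, 1.3, 0], [0, 0, 5]], [[-0.05, 1.3, 0], [0, 0, 5]], [[-0.05, 1.3, 0], [0, 0, 5]], [[-0.05, 1.3, 0], [0, 0, 5]], [[-0.05, 1.3, 0], [0, 0, 5]], [[-0.05, 1.3, 0], [0, 0, 5]], [[-0.05, 1.3, 0], [0, 0, 5]], [[-0.05, 1.3, 0], [0, 0, 5]], [[-0.05, 1.3, 0], [0, 0, 5]], [[-0.05, 1.3, 0], [0, 0, 5]], [[-0.05, 1.3, 0], [0, 0, 5]]]}}

```text
clock: 76.18
tool_pos: [0.4592, -0.0393, 0.0633]
eef_rot: [0.031, 1.0, 0.0, 0.0]
contact_force: [-0.2, 0.6, -1.9]
opening: 0.245
finger_force: 58.0
```

{"api": "step_arm", "payload": {"steps": [[[0, 0.4, 0], [0, 0, 2]], [[0, 0, 0], [0, 0, 0]], [[0, 0, 0], [0, 0, 0]], [[0, 0, 0], [0, 0, 0]]]}}

```text
clock: 76.68
tool_pos: [0.4592, -0.0367, 0.0632]
eef_rot: [0.047, 0.999, -0.0, -0.0]
contact_force: [-0.2, -0.6, -0.8]
opening: 0.241
finger_force: 58.0
```

```bash
python3 p.py 145 174.5 63
```

```text
now r 148.7 theta 175.44 M [ 0.04  0.01 -0.01]
pos [459.2 -36.7  63.2] yaw_y 84.62 tilt [-0.   -0.01] q7 [ 0.19  0.87 -0.34  2.18  1.16  0.28  0.3 ] t 76.7 op 0.241 F [-0.2 -0.6 -0.8]
 turn z 0.12  shift(before turn axes) cm [-0.37  0.24  0.02]  shift(after) [-0.37  0.24  0.02]
```

{"api": "step_arm", "payload": {"steps": [[[-0.4, 0.24, 0], [0, 0, 0]], [[-0.4, 0, 0], [0, 0, 0]], [[-0.3, 0, 0], [0, 0, 0]], [[-0.3, 0, 0], [0, 0, 0]], [[-0.3, 0, 0], [0, 0, 0]], [[-0.1, 0, 0], [0, 0, 0]], [[0, 0, 0], [0, 0, 0]], [[0, 0, 0], [0, 0, 0]]]}}

```text
clock: 77.68
tool_pos: [0.4772, -0.0353, 0.0632]
eef_rot: [0.047, 0.999, 0.0, -0.0]
contact_force: [-0.7, 0.5, -0.9]
opening: 0.244
finger_force: 58.0
```

{"api": "step_arm", "payload": {"steps": [[[-0.4, 0, 0], [0, 0, 0]], [[-0.4, 0, 0], [0, 0, 0]], [[-0.3, 0, 0], [0, 0, 0]], [[0, 0, 0], [0, 0, 0]]]}}

```text
clock: 78.18
tool_pos: [0.4887, -0.0363, 0.0632]
eef_rot: [0.047, 0.999, 0.0, 0.0]
contact_force: [0.1, -0.6, -1.4]
opening: 0.244
finger_force: 58.0
```

{"api": "step_arm", "payload": {"steps": [[[-0.03, -0.83, 0], [0, 0, -4]], [[-0.03, -0.83, 0], [0, 0, -4]], [[0, -0.3, 0], [0, 0, -1.5]], [[0, 0, 0], [0, 0, 0]], [[0, 0, 0], [0, 0, 0]], [[0, 0, 0], [0, 0, 0]]]}}

```text
clock: 78.92
tool_pos: [0.488, -0.0535, 0.0633]
eef_rot: [-0.038, 0.999, 0.002, 0.0]
contact_force: [-0.6, 5.4, -1.4]
opening: 0.243
finger_force: 58.2
```

```bash
python3 p.py 119 186 63
```

```text
now r 119.5 theta 182.39 M [1.12 0.2  0.43]
pos [488.  -53.5  63.3] yaw_y 94.32 tilt [0.03 0.21] q7 [ 0.31  0.91 -0.48  2.09  1.08  0.42  0.6 ] t 78.9 op 0.243 F [-0.6  5.4 -1.4]
 turn z -1.68  shift(before turn axes) cm [-0.05 -0.75  0.03]  shift(after) [-0.03 -0.75  0.03]
```

{"api": "step_arm", "payload": {"steps": [[[0, -0.3, 0], [0, 0, -0.5]], [[0, -0.3, 0], [0, 0, -0.5]], [[0, 0, 0], [0, 0, 0]], [[0, 0, 0], [0, 0, 0]]]}}

```text
clock: 79.42
tool_pos: [0.4883, -0.0577, 0.0633]
eef_rot: [-0.048, 0.999, 0.003, 0.0]
contact_force: [-1.2, 8.0, -0.7]
opening: 0.243
finger_force: 58.4
```

```bash
cp S.npy S_prev.npy; python3 p.py 119 186 63; python3 lev.py|tail -2; python3 hole.py
```

```text
now r 119.5 theta 184.40 M [1.72 0.4  0.7 ]
pos [488.3 -57.7  63.3] yaw_y 95.47 tilt [0.03 0.38] q7 [ 0.33  0.91 -0.49  2.08  1.08  0.43  0.63] t 79.4 op 0.243 F [-1.2  8.  -0.7]
 turn z -0.53  shift(before turn axes) cm [-0.05 -0.33  0.03]  shift(after) [-0.04 -0.33  0.03]
185 [296 172  26  25 470] [248 212  25  16 303] [array([ 0.6093, -0.0496,  0.1431]), np.float64(0.0031)]
195 [296 173  25  24 431] [248 213  25  15 275] [array([ 0.6085, -0.0495,  0.143 ]), np.float64(0.0027)]Traceback (most recent call last):
  File "hole.py", line 11, in <module>
    if __name__=="__main__": hole(6)
                             ~~~~^^^
  File "hole.py", line 4, in hole
    s=snap("side");A=(sum(snap("side")["img"].astype(float) for _ in range(n))/n).astype(np.float32)
                      ~~~^^^^^^^^^^^^^^^^^^^^^^^^^^^^^^^^^^^^^^^^^^^^^^^^^^^^^
  File "hole.py", line 4, in <genexpr>
    s=snap("side");A=(sum(snap("side")["img"].astype(float) for _ in range(n))/n).astype(np.float32)
                          ~~~~^^^^^^^^
  File "h.py", line 5, in snap
    s=vision.snapshot(n); s["R"]=R.from_quat(s["rotation"]).as_matrix(); s["n"]=n
ValueError: 200 camera calls are used up
```

The 200 camera calls are used up; the averaging was too generous. From here I'll use force and position sensing. First I'll compare the two saved side averages for movement.

```bash
python3 - <<'E'
import numpy as np,cv2
a=np.load("S_prev.npy").mean(-1);b=np.load("S.npy").mean(-1)
for y0,y1,x0,x1 in((205,240,242,280),(190,230,290,330),(210,232,246,276)):
    w=cv2.createHanningWindow((x1-x0,y1-y0),cv2.CV_64F);print(cv2.phaseCorrelate(a[y0:y1,x0:x1],b[y0:y1,x0:x1],w))
E
```

```text
((-0.0881156386891142, -0.09544053826619603), 0.9684016376989891)
((0.058562931801802165, -0.02522932538694178), 0.9857205913961853)
((0.14810650154912075, 0.005677101572855392), 0.9716230655508185)
```

{"api": "step_arm", "payload": {"steps": [[[0, 0.4, 0], [0, 0, 0]], [[0, 0.4, 0], [0, 0, 2]], [[0, 0, 0], [0, 0, 0]], [[0, 0, 0], [0, 0, 0]]]}}

```text
clock: 80.88
tool_pos: [0.488, -0.0532, 0.0633]
eef_rot: [-0.028, 1.0, 0.001, 0.0]
contact_force: [0.5, 4.2, -1.6]
opening: 0.241
finger_force: 58.1
```

```bash
python3 p.py 119 180 63
```

```text
now r 119.5 theta 182.24 M [0.99 0.09 0.42]
pos [488.  -53.2  63.3] yaw_y 93.24 tilt [0.03 0.08] q7 [ 0.3   0.91 -0.48  2.09  1.08  0.42  0.58] t 80.9 op 0.241 F [ 0.5  4.2 -1.6]
 turn z 3.24  shift(before turn axes) cm [-0.07  0.46  0.03]  shift(after) [-0.04  0.47  0.03]
```

{"api": "step_arm", "payload": {"steps": [[[0, 0.3, 0], [0, 0, 1.5]], [[0, 0, 0], [0, 0, 0]], [[0, 0, 0], [0, 0, 0]]]}}

```text
clock: 81.25
tool_pos: [0.4879, -0.0508, 0.0632]
eef_rot: [-0.015, 1.0, 0.0, 0.0]
contact_force: [-0.4, 3.9, -1.6]
opening: 0.25
finger_force: 58.1
```

{"api": "step_arm", "payload": {"steps": [[[0, 0.2, 0], [0, 0, 1]], [[0, 0, 0], [0, 0, 0]], [[0, 0, 0], [0, 0, 0]]]}}

```text
clock: 81.62
tool_pos: [0.4879, -0.0491, 0.0633]
eef_rot: [-0.006, 1.0, -0.0, 0.0]
contact_force: [1.7, 3.5, -0.9]
opening: 0.239
finger_force: 58.1
```

{"api": "step_arm", "payload": {"steps": [[[0, 0.2, 0], [0, 0, 1]], [[0, 0, 0], [0, 0, 0]], [[0, 0, 0], [0, 0, 0]]]}}

```text
clock: 82.0
tool_pos: [0.4879, -0.0472, 0.0632]
eef_rot: [0.003, 1.0, -0.0, 0.0]
contact_force: [2.5, 3.2, -1.6]
opening: 0.244
finger_force: 58.0
```

```bash
python3 p.py 119 180 63
```

```text
now r 119.5 theta 179.39 M [ 0.61 -0.39  0.3 ]
pos [487.9 -47.2  63.2] yaw_y 89.63 tilt [ 0.02 -0.02] q7 [ 0.28  0.9  -0.46  2.09  1.07  0.41  0.51] t 82.0 op 0.244 F [ 2.5  3.2 -1.6]
 turn z -0.37  shift(before turn axes) cm [-0.05 -0.13  0.02]  shift(after) [-0.05 -0.13  0.02]
```

{"api": "step_arm", "payload": {"steps": [[[0, 0.2, 0], [0, 0, 1]], [[0, 0, 0], [0, 0, 0]], [[0, 0, 0], [0, 0, 0]]]}}

```text
clock: 82.38
tool_pos: [0.4873, -0.0454, 0.0631]
eef_rot: [0.012, 1.0, -0.0, -0.0]
contact_force: [0.8, 1.7, -0.9]
opening: 0.243
finger_force: 58.0
```

{"api": "step_arm", "payload": {"steps": [[[0, 0.2, 0], [0, 0, 1]], [[0, 0, 0], [0, 0, 0]], [[0, 0, 0], [0, 0, 0]]]}}

```text
clock: 82.75
tool_pos: [0.4872, -0.0434, 0.0631]
eef_rot: [0.021, 1.0, -0.0, -0.0]
contact_force: [0.3, 0.3, -0.6]
opening: 0.241
finger_force: 58.0
```

{"api": "step_arm", "payload": {"steps": [[[0, 0.2, 0], [0, 0, 1]], [[0, 0, 0], [0, 0, 0]], [[0, 0, 0], [0, 0, 0]]]}}

```text
clock: 83.12
tool_pos: [0.4876, -0.0412, 0.0632]
eef_rot: [0.029, 1.0, -0.0, -0.0]
contact_force: [0.8, -0.8, -1.1]
opening: 0.239
finger_force: 58.0
```

{"api": "step_arm", "payload": {"steps": [[[0, 0.2, 0], [0, 0, 1]], [[0, 0, 0], [0, 0, 0]], [[0, 0, 0], [0, 0, 0]]]}}

```text
clock: 83.5
tool_pos: [0.4878, -0.0389, 0.0632]
eef_rot: [0.038, 0.999, 0.0, -0.0]
contact_force: [-0.5, 0.4, -1.7]
opening: 0.242
finger_force: 58.0
```

```bash
python3 p.py 119 176 63
```

```text
now r 119.9 theta 175.43 M [ 0.02  0.03 -0.01]
pos [487.8 -38.9  63.2] yaw_y 85.66 tilt [-0.  0.] q7 [ 0.25  0.9  -0.44  2.09  1.06  0.39  0.44] t 83.5 op 0.242 F [-0.5  0.4 -1.7]
 turn z -0.34  shift(before turn axes) cm [-0.09 -0.12  0.02]  shift(after) [-0.09 -0.12  0.02]
```

Free contact begins near 177.9°, which puts the hole at about 174.3° and the pile top at about 147.2 mm. That agrees with the camera estimate. I'll push on by about 6.5°.

{"api": "step_arm", "payload": {"steps": [[[-0.03, -0.83, 0], [0, 0, -4]], [[-0.03, -0.83, 0], [0, 0, -4]], [[-0.03, -0.83, 0], [0, 0, -4]], [[-0.03, -0.83, 0], [0, 0, -4]], [[0, -0.4, 0], [0, 0, 0]], [[0, 0, 0], [0, 0, 0]], [[0, 0, 0], [0, 0, 0]]]}}

```text
clock: 84.38
tool_pos: [0.4899, -0.0715, 0.0632]
eef_rot: [-0.105, 0.994, 0.004, 0.0]
contact_force: [-3.1, 6.9, -0.9]
opening: 0.242
finger_force: 58.4
```

```bash
python3 p.py 119 191 63
```

```text
now r 119.7 theta 191.06 M [1.6  0.59 0.69]
pos [489.9 -71.5  63.2] yaw_y 102.03 tilt [-0.03  0.41] q7 [ 0.38  0.92 -0.53  2.07  1.09  0.46  0.77] t 84.4 op 0.242 F [-3.1  6.9 -0.9]
 turn z 1.03  shift(before turn axes) cm [-0.07  0.01  0.02]  shift(after) [-0.07  0.01  0.02]
```

{"api": "step_arm", "payload": {"steps": [[[0, 0.8, 0], [0, 0, 3]], [[0, 0.6, 0], [0, 0, 3]], [[0, 0, 0], [0, 0, 0]], [[0, 0, 0], [0, 0, 0]]]}}

```text
clock: 84.88
tool_pos: [0.4885, -0.0611, 0.0633]
eef_rot: [-0.051, 0.999, 0.001, 0.0]
contact_force: [0.5, 4.9, -1.1]
opening: 0.241
finger_force: 58.1
```

{"api": "step_arm", "payload": {"steps": [[[0, 0.2, 0], [0, 0, 1]], [[0, 0, 0], [0, 0, 0]], [[0, 0, 0], [0, 0, 0]]]}}

```text
clock: 85.25
tool_pos: [0.4884, -0.0597, 0.0633]
eef_rot: [-0.041, 0.999, 0.0, 0.0]
contact_force: [1.1, 5.3, -0.5]
opening: 0.24
finger_force: 58.1
```

```bash
python3 p.py 119 184 63
```

```text
now r 119.6 theta 185.36 M [ 1.   -0.07  0.42]
pos [488.4 -59.7  63.3] yaw_y 94.7 tilt [0.04 0.06] q7 [ 0.32  0.91 -0.49  2.08  1.09  0.43  0.61] t 85.2 op 0.24 F [ 1.1  5.3 -0.5]
 turn z 0.7  shift(before turn axes) cm [-0.06  0.28  0.03]  shift(after) [-0.05  0.28  0.03]
```

{"api": "step_arm", "payload": {"steps": [[[0, 0.2, 0], [0, 0, 1]], [[0, 0.2, 0], [0, 0, 1]], [[0, 0, 0], [0, 0, 0]], [[0, 0, 0], [0, 0, 0]]]}}

```text
clock: 85.75
tool_pos: [0.4882, -0.0562, 0.0633]
eef_rot: [-0.023, 1.0, -0.0, 0.0]
contact_force: [1.6, 3.1, 0.4]
opening: 0.245
finger_force: 58.1
```

{"api": "step_arm", "payload": {"steps": [[[0, 0.2, 0], [0, 0, 1]], [[0, 0.2, 0], [0, 0, 1]], [[0, 0, 0], [0, 0, 0]], [[0, 0, 0], [0, 0, 0]]]}}

```text
clock: 86.25
tool_pos: [0.4874, -0.0526, 0.0631]
eef_rot: [-0.005, 1.0, -0.0, -0.0]
contact_force: [2.1, 2.5, -0.8]
opening: 0.243
finger_force: 58.0
```

{"api": "step_arm", "payload": {"steps": [[[0, 0.2, 0], [0, 0, 1]], [[0, 0, 0], [0, 0, 0]], [[0, 0, 0], [0, 0, 0]]]}}

```text
clock: 86.62
tool_pos: [0.4872, -0.0507, 0.0631]
eef_rot: [0.003, 1.0, -0.0, -0.0]
contact_force: [0.6, 0.9, -0.3]
opening: 0.246
finger_force: 58.0
```

```bash
python3 p.py 119 180 63
```

```text
now r 120.2 theta 181.04 M [ 0.27 -0.12  0.09]
pos [487.2 -50.7  63.1] yaw_y 89.62 tilt [-0.05 -0.05] q7 [ 0.29  0.9  -0.46  2.09  1.07  0.41  0.52] t 86.6 op 0.246 F [ 0.6  0.9 -0.3]
 turn z -0.38  shift(before turn axes) cm [-0.12  0.22  0.01]  shift(after) [-0.12  0.22  0.01]
```

Contact is now released at about 184°, so the hole has moved about 5.6° and the collar estimate is about 287°, against a target of 287.8°. I'll withdraw and check the height by touching the pile lightly with the underside of the handle. On the mat the handle bottom was 19.7 mm below the TCP.

{"api": "step_arm", "payload": {"steps": [[[0, 0.3, 0], [0, 0, 0.4]], [[0, 0, 0], [0, 0, 0]], [[0.6, 0, 0], [0, 0, 0]], [[1.2, 0, 0], [0, 0, 0]], [[2, 0, 0], [0, 0, 0]], [[2.2, 0, 0], [0, 0, 0]], [[0, 0, 0], [0, 0, 0]], [[0, 0, -3], [0, 0, 0]], [[0, 0, -4], [0, 0, 0]], [[0, 0, -4], [0, 0, 0]], [[0, 0, -2], [0, 0, 0]], [[0, 0, 0], [0, 0, 0]]]}}

```text
clock: 88.12
tool_pos: [0.4294, -0.0472, 0.1855]
eef_rot: [0.007, 1.0, -0.001, 0.002]
contact_force: [-0.2, 0.1, -0.7]
opening: 0.242
finger_force: 58.0
```

```bash
python3 k.py 590 -49 175 90
```

```text
pos [429.4 -47.2 185.5] yaw_y 89.15 tilt [ 0.26 -0.12] q7 [ 0.4   0.64 -0.63  2.19  0.77  0.54  0.73] t 88.1 op 0.242 F [-0.2  0.1 -0.7]
 turn z -0.85  shift(before turn axes) cm [-16.06   0.06   1.05]  shift(after) [-16.06  -0.18   1.05]
```

{"api": "step_arm", "payload": {"steps": [[[-2, 0, 0], [0, 0, -0.4]], [[-3, 0, 0], [0, 0, -0.4]], [[-3, 0, 0], [0, 0, 0]], [[-3, 0, 0], [0, 0, 0]], [[-3, -0.1, 0], [0, 0, 0]], [[-2, 0, 0], [0, 0, 0]], [[0, 0, 0.8], [0, 0, 0]], [[0, 0, 0], [0, 0, 0]], [[0, 0, 0], [0, 0, 0]], [[0, 0, 0], [0, 0, 0]]]}}

```text
clock: 89.38
tool_pos: [0.5877, -0.0487, 0.1766]
eef_rot: [-0.0, 1.0, -0.002, 0.001]
contact_force: [0.1, 0.3, 0.4]
opening: 0.242
finger_force: 58.0
```

```bash
python3 k.py 590 -49 171 90
```

```text
pos [587.7 -48.7 176.6] yaw_y 90.04 tilt [ 0.07 -0.21] q7 [ 0.38  0.83 -0.68  1.74  0.68  0.83  0.95] t 89.4 op 0.242 F [0.1 0.3 0.4]
 turn z 0.04  shift(before turn axes) cm [-0.23 -0.03  0.56]  shift(after) [-0.23 -0.03  0.56]
```

{"api": "step_arm", "payload": {"steps": [[[0, 0, 0.3], [0, 0, 0]], [[0, 0, 0.3], [0, 0, 0]], [[0, 0, 0], [0, 0, 0]], [[0, 0, 0], [0, 0, 0]], [[0, 0, 0], [0, 0, 0]]]}}

```text
clock: 90.0
tool_pos: [0.5883, -0.0486, 0.1706]
eef_rot: [-0.0, 1.0, -0.002, 0.001]
contact_force: [0.1, 0.8, -0.2]
opening: 0.241
finger_force: 58.0
```

{"api": "step_arm", "payload": {"steps": [[[0, 0, 0.1], [0, 0, 0]], [[0, 0, 0], [0, 0, 0]], [[0, 0, 0], [0, 0, 0]]]}}

```text
clock: 90.38
tool_pos: [0.5882, -0.0486, 0.1695]
eef_rot: [-0.0, 1.0, -0.002, 0.001]
contact_force: [-0.3, 0.2, -1.0]
opening: 0.246
finger_force: 58.0
```

{"api": "step_arm", "payload": {"steps": [[[0, 0, 0.08], [0, 0, 0]], [[0, 0, 0], [0, 0, 0]], [[0, 0, 0], [0, 0, 0]]]}}

```text
clock: 90.75
tool_pos: [0.5882, -0.0486, 0.1687]
eef_rot: [-0.0, 1.0, -0.002, 0.001]
contact_force: [0.8, -0.2, -0.8]
opening: 0.242
finger_force: 58.0
```

{"api": "step_arm", "payload": {"steps": [[[0, 0, 0.06], [0, 0, 0]], [[0, 0, 0], [0, 0, 0]], [[0, 0, 0], [0, 0, 0]]]}}

```text
clock: 91.12
tool_pos: [0.5882, -0.0486, 0.1681]
eef_rot: [-0.0, 1.0, -0.002, 0.001]
contact_force: [0.2, -0.1, -0.2]
opening: 0.24
finger_force: 58.0
```

{"api": "step_arm", "payload": {"steps": [[[0, 0, 0.04], [0, 0, 0]], [[0, 0, 0], [0, 0, 0]], [[0, 0, 0], [0, 0, 0]]]}}

```text
clock: 91.5
tool_pos: [0.5883, -0.0486, 0.1678]
eef_rot: [-0.0, 1.0, -0.002, 0.001]
contact_force: [0.1, -0.9, 0.7]
opening: 0.243
finger_force: 58.0
```

{"api": "step_arm", "payload": {"steps": [[[0, 0, 0.04], [0, 0, 0]], [[0, 0, 0], [0, 0, 0]], [[0, 0, 0], [0, 0, 0]]]}}

```text
clock: 91.88
tool_pos: [0.5883, -0.0486, 0.1677]
eef_rot: [-0.0, 1.0, -0.002, 0.001]
contact_force: [-2.0, -0.8, 5.7]
opening: 0.24
finger_force: 58.0
```

{"api": "step_arm", "payload": {"steps": [[[0, 0, 0.04], [0, 0, 0]], [[0, 0, 0], [0, 0, 0]], [[0, 0, 0], [0, 0, 0]]]}}

```text
clock: 92.25
tool_pos: [0.5883, -0.0486, 0.1677]
eef_rot: [-0.0, 1.0, -0.002, 0.001]
contact_force: [-1.4, -0.8, 7.4]
opening: 0.244
finger_force: 58.0
```

Contact came at TCP 167.8, so the pile top is at about 148.1 mm, level with the pointer at 148. Now I'll lay the bar on the mat.

{"api": "step_arm", "payload": {"steps": [[[0, 0, -2], [0, 0, 0]], [[0, 0, -3], [0, 0, 0]], [[2, 0, 0], [0, 0, 0]], [[3.5, 0, 0], [0, 0, 0]], [[3.5, 0, 0], [0, 0, 0]], [[3.5, 0, 0], [0, 0, 0]], [[3, 0, 0], [0, 0, 0]], [[1.3, 0, 0], [0, 0, 0]], [[0, -2, 0], [0, 0, 0]], [[0, -4, 0], [0, 0, 0]], [[0, -4, 0], [0, 0, 0]], [[0, -4, 0], [0, 0, 0]]]}}

```text
clock: 93.75
tool_pos: [0.4216, -0.19, 0.2176]
eef_rot: [-0.0, 1.0, -0.002, 0.002]
contact_force: [0.8, 0.4, -1.6]
opening: 0.244
finger_force: 58.0
```

{"api": "step_arm", "payload": {"steps": [[[0, -4, 0], [0, 0, 0]], [[0, -2.8, 0], [0, 0, 0]], [[0, 0, 3], [0, 0, 0]], [[0, 0, 4], [0, 0, 0]], [[0, 0, 4], [0, 0, 0]], [[0, 0, 4], [0, 0, 0]], [[0, 0, 2], [0, 0, 0]], [[0, 0, 0], [0, 0, 0]], [[0, 0, 0], [0, 0, 0]], [[0, 0, 0], [0, 0, 0]]]}}

```text
clock: 95.0
tool_pos: [0.4214, -0.2575, 0.0483]
eef_rot: [0.0, 1.0, -0.002, 0.002]
contact_force: [-0.2, -0.5, -0.8]
opening: 0.236
finger_force: 58.0
```

```bash
python3 k.py 420 -257 23.5 90
```

```text
pos [ 421.4 -257.5   48.3] yaw_y 90.0 tilt [ 0.22 -0.24] q7 [ 0.7   0.92 -0.4   2.09  1.11  0.36  0.94] t 95.0 op 0.236 F [-0.2 -0.5 -0.8]
 turn z -0.0  shift(before turn axes) cm [0.14 0.05 2.48]  shift(after) [0.14 0.05 2.48]
```

{"api": "step_arm", "payload": {"steps": [[[0, 0, 1], [0, 0, 0]], [[0, 0, 1], [0, 0, 0]], [[0, 0, 0.3], [0, 0, 0]], [[0, 0, 0.15], [0, 0, 0]], [[0, 0, 0.1], [0, 0, 0]], [[0, 0, 0], [0, 0, 0]], [[0, 0, 0], [0, 0, 0]]]}}

```text
clock: 95.88
tool_pos: [0.4203, -0.257, 0.0227]
eef_rot: [-0.0, 1.0, -0.002, 0.001]
contact_force: [-1.6, 1.2, 8.3]
opening: 0.244
finger_force: 58.0
```

{"api": "step_arm", "payload": {"steps": [[[0, 0, 0], [0, 0, 0]], [[0, 0, 0], [0, 0, 0]], [[0, 0, 0], [0, 0, 0]], [[0, 0, 0], [0, 0, 0]]], "claw": -0.2}}

```text
clock: 96.38
tool_pos: [0.4205, -0.2605, 0.0227]
eef_rot: [0.001, 1.0, -0.005, 0.001]
contact_force: [-0.8, -5.6, 7.0]
opening: 0.395
finger_force: 3.4
```

{"api": "step_arm", "payload": {"steps": [[[0, 0, -0.5], [0, 0, 0]], [[0, 0, -2], [0, 0, 0]], [[0, 0, -4], [0, 0, 0]], [[0, 0, -4], [0, 0, 0]], [[0, 0, -4], [0, 0, 0]], [[0, 0, 0], [0, 0, 0]], [[0, 0, 0], [0, 0, 0]]]}}

```text
clock: 97.25
tool_pos: [0.4198, -0.2565, 0.1664]
eef_rot: [-0.0, 1.0, -0.001, 0.0]
contact_force: [-0.8, -0.4, 0.3]
opening: 0.402
finger_force: 0.0
```

```bash
python3 -c "
from plant import finish_job
print(finish_job())"
```

```text
the job is handed in; nothing more can be done
None
```

I handed the job in: both white plates are stacked in the scribed square, the pile top is at about 148.1 mm by touch against the pointer's 148 mm, and the bar was released on the mat, though by then I had no camera calls left to confirm how it lies. The bar had been knocked aside early and I re-found it, I viewed 16 pictures against the allowed 14, the bottle and flask were never approached, and it took about 97 s.

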